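Pin the spacer pack to a turntable foot

ROBOT

A 7-joint arm with a two-finger parallel gripper is mounted at the origin on the work surface. World frame = base frame: x ahead of the robot, y to its left, z up, the work surface at z = 0. Lengths are in m, angles in rad, forces in N, time in s.
With the tool pointing down it reaches from about 0.4 to 0.85 m from the base axis. Payload 6.9 kg.
Tool frame: the origin (TCP) lies on the centre line of the jaws, within the pads' length; the fingertips stand 8 mm ahead of it and the grasp point (between the pads) lies 11 mm behind it (env.tip_extent is the distance from the TCP to the fingertips, in m); z points along the fingers, x is the direction in which the jaws open and shut, and the axes are right-handed (so a half turn about z gives the same grasp; the last joint's range is limited). The gripper opens to 85 mm and grips with 20 to 120 N. Pads are 22 mm wide; open, the fingers measure 114 mm over their backs; the gripper's body (76 mm by 85 mm) begins 54 mm behind the grasp point. The pads swing forward as they close: fully open they stand 13 mm farther back than shut.
Start: joints at [0.105, 0.507, -0.238, 1.5, 0.126, 1.149, -0.155], TCP at [0.625, -0, 0.239] pointing down, gripper open.
Joint ranges: [-3.08, 3.08], [-0.24, 2.05], [-1.43, 1.35], [0, 2.5], [-1.52, 4.66], [0.17, 1.96], [-2.89, 2.89]. Speed limits (rad/s): [2.39, 2.39, 3.14, 3.14, 3.14, 3.14, 3.14].

INTERFACE

Orientations are given as a rotation vector (axis times angle).
In Python, from workcell import env, camera, get_calibration, ticket gives the robot as it stands.
- The arm moves only by the shell command python3 -m jog 'ROWS' [FORCE]. ROWS is JSON, one flat list of numbers, 7 for each row, row after row: the shift along the tool's x, y, z in mm, then the turn, a rotation vector about the tool's x, y, z in rad, then the closure, from 0 (fully open) to 1 (shut). A call has 1 to 10 rows; each row shifts and turns the pose as measured when the row begins, along the tool's axes as they then stand; what a row does not reach is not made up. A row lasts 1/12 s, in which the tool goes at most 41.7 mm and 7.16 degrees, less where a joint would pass 70% of its speed; a pose out of reach is approached as far as the arm can. A call with a gripper value outside its range is refused whole. The fingers move at their own pace and stop on an object; FORCE is the grip in N (left out, the last holds). Time passes only in rows, so rows that do not move let the fingers close. It gives the time, the measured TCP pose, the force and the opening at its end, in the units of the state.
- env.read_state(): the state, without advancing time (a new reading comes with each control period).
- camera(name): name is "scene" or "side" or "wrist"; returns the picture (480x640x3 uint8, blue, green, red); there is no depth.
- get_calibration(name): a dict with "K" (3x3 intrinsics, pixels), "xyz" and "attitude" of the camera in the world; the wrist camera has in their place "hand_eye" (4x4, takes a point from camera to tool coordinates, whose origin is the TCP and whose axes are the tool frame's). Camera axes: x right, y up, looking along -z (the intrinsics and any distortion apply to the point x, -y, -z); pixel columns grow to the right and rows downward; lengths in m; the calibration is good to about 2 mm. A picture is of the moment at which its call begins: read the wrist's pose just before it. get_calibration takes no time and is no camera call.
- ticket.job_done(): hands the job in, once; it reports no verdict.
The state is a dict: "time_s": time; "qpos": joint angles; "qvel": joint speeds; "effort": joint torques, N m; "position": TCP position; "tcp_rot": TCP orientation; "ft_force": force on the tool from outside, world axes, zero at the start; "moment": the same for the moment, N m; "width": opening from 0.0 (shut) to 1.0 (fully open).
Only numpy, scipy, OpenCV 4.12 (cv2) and the standard library are available. Lean on these libraries where they do the work, as an engineer would, in place of code of your own. Each camera call takes 0.05 s, during which the arm holds its last target.

TASK

Put the pivot of the spare turntable together: square up the three loose spacer plates on the wooden foot so that their holes line up, then take the knobbed pin from its stand and pass it down through all three and into the hole in the foot's steel bushing, until its knob sits flat on the top spacer, and let go of it. That last hole lies off-centre under the spacers, so feel for it gently and never lean hard on the foot. Leave the pot, funnel, paddle and canisters where they are.

Things in the scene. Friction and masses are not known exactly. Their poses are not given: they have to be found in the camera images.
- foot: fixed wooden foot, 100 x 100 mm and 36 mm high, flat on top, carrying the three spacers. Its top board is 6 mm thick with a 29 mm round hole in the middle; under it lies a fixed steel bushing. The foot must not be loaded with more than 50 N by anything. Origin: centre of its underside; x and y along its sides, z up
- bush_face (a point): point on the foot's centre line, 30 mm above its underside, on the flat face of the steel bushing (6 mm below the foot's top). The bushing's one hole, 14 mm across and 24 mm deep, is eccentric: its axis is 5 mm from this point, in a direction that differs every time and is not measured (spacers hide it). The pin can slide on the face, dragging the spacers it has passed through
- spacer_low: square pale wooden spacer plate, 44 x 44 x 8 mm thick, loose, about 20 g, 14 mm round hole through its middle; bottom one of three stacked askew on the foot (each up to 6.5 mm off the foot's centre and turned up to 0.12 rad from the foot, so the holes are not in line). Origin: centre of its underside, on the hole's axis; x and y along its sides, z up
- spacer_mid: square cork spacer plate, 44 x 44 x 8 mm thick, loose, about 20 g, 14 mm round hole through its middle; middle one of three stacked askew on the foot (each up to 6.5 mm off the foot's centre and turned up to 0.12 rad from the foot, so the holes are not in line). Origin: centre of its underside, on the hole's axis; x and y along its sides, z up
- spacer_top: square pale wooden spacer plate, 44 x 44 x 8 mm thick, loose, about 20 g, 14 mm round hole through its middle; top one of three stacked askew on the foot (each up to 6.5 mm off the foot's centre and turned up to 0.12 rad from the foot, so the holes are not in line). Origin: centre of its underside, on the hole's axis; x and y along its sides, z up
- stand: fixed pale wooden block, 60 x 60 mm and 56 mm high, with a 14 mm round hole through its middle in which the pin stands. Origin: centre of its underside, z up
- pin: pivot pin, about 60 g: smooth steel shank 12 mm thick, 48 mm long, narrowed to 10 mm over its last 2 mm, below a dark wooden cylindrical knob 22 mm in diameter, 32 mm high. At the start it hangs upright in the stand, the knob's underside on the stand's top. Origin: centre of the shank's lower end; z up along the pin (knob's underside at z = 48 mm, top at 80 mm)
- pin_tip (a point): centre of the lower end of the pin's shank; 12 mm above the foot's origin when the pin is fully home
- pot: bystander: round chrome coffee pot, 162 mm high, 92 mm across, with a black handle. Origin: centre of its underside
- funnel: bystander: grey plastic funnel standing mouth down, 104 mm across, 92 mm high. Origin: centre of its underside
- paddle: bystander: bamboo stirring paddle, 245 mm long, up to 38 mm wide, 6 mm thick, lying flat between the foot and the stand. Origin: underside, 120 mm from the blade's end; x along it towards the blade
- canister0: bystander: amber glass canister, 60 mm across, 115 mm high, standing on the wooden turntable. Origin: centre of its underside
- canister1: bystander: amber glass canister, 60 mm across, 115 mm high, standing on the wooden turntable. Origin: centre of its underside
- canister2: bystander: amber glass canister, 60 mm across, 115 mm high, standing on the wooden turntable. Origin: centre of its underside

How it is judged:
On the way:
1. the three spacers lie squared up on the foot, their holes in line within 2.5 mm (horizontal distance between spacer_low and spacer_mid below 0.0025 m and horizontal distance between each of spacer_mid, spacer_low and spacer_top below 0.0025 m), for 0.2 s.
At the end, for the whole second after the job is handed in: The pin stands upright (within 0.08 rad) in the bushing's hole, its tip no more than 14.5 mm above the foot's underside (12 mm when fully home), within 8 mm of the foot's centre line, and at rest; all three spacers lie flat on the foot under the knob, each centred on the pin within 3 mm (z of pin_tip in the frame of foot below 0.0145 m and horizontal distance between pin and foot below 0.008 m and angle between each of pin, spacer_low, spacer_mid, spacer_top's own z axis and vertical below 0.08 rad and linear speed of pin below 0.01 m/s and horizontal distance between each of spacer_low, spacer_mid, spacer_top and pin below 0.003 m and z of spacer_low in the frame of foot between 0.034 and 0.0545 m and z of spacer_mid in the frame of foot between 0.034 and 0.0545 m and z of spacer_top in the frame of foot between 0.034 and 0.0545 m); the robot touches nothing.
It fails at once if the foot is loaded with more than 50 N (contact force between foot and anything else above 50 N).
It fails at once if a bystander (pot, funnel, paddle or a canister) is moved by more than 25 mm (distance of any of canister0, canister1, canister2, pot, funnel, paddle from where it was at the start of the episode above 0.025 m).
It also fails if it takes over 72 s, if anything falls off the work surface, if the arm or the gripper's body presses on something with over 40 N, if the wrist force passes 120 N, or if a joint passes its speed limit or range.

## Working session

There is one attempt and no reset: what is moved stays moved. The work goes in short steps, Python scripts to look and compute and a shell command to move; the robot and the scene stay as the last step left them, time stands still between calls to the robot, and variables do not carry over. Pictures are saved under pics/ and viewed, and the job is handed in when it is done.

```bash
ls; mkdir -p pics
python3 - <<'E'
from workcell import env,camera,get_calibration
import cv2
print(env.read_state())
for n in("scene","side","wrist"):
    print(n,get_calibration(n)); cv2.imwrite(f"pics/{n}0.png",camera(n))
E
```

```text
pics
{'time_s': 0.0, 'qpos': array([ 0.10550862,  0.50832146, -0.23752411,  1.50111663,  0.12569059,
        1.14889328, -0.15480389]), 'qvel': array([-0.0017542 ,  0.00205261,  0.00103804,  0.00092384, -0.0008839 ,
       -0.00076471,  0.00166521]), 'effort': array([ 1.19726570e-03, -6.20588279e+01, -2.18696728e+00, -2.49655455e+01,
        1.23123583e-02,  1.21321963e-02,  2.04169703e-05]), 'position': array([ 6.24521237e-01, -8.01230804e-05,  2.38445387e-01]), 'tcp_rot': array([ 3.14156684e+00, -2.37459737e-06, -2.74986906e-03]), 'ft_force': array([-0.07175708,  0.14470529,  0.69883492]), 'moment': array([-0.03629005,  0.01097654,  0.01300692]), 'width': 0.9994725728220386}
scene {'K': array([[476.77660327,   0.        , 324.93916954],
       [  0.        , 476.77660327, 242.14091072],
       [  0.        ,   0.        ,   1.        ]]), 'xyz': array([0.99086359, 0.74683136, 0.69980121]), 'attitude': array([0.27983609, 1.15202625, 2.4421931 ])}
side {'K': array([[435.19067912,   0.        , 325.48314855],
       [  0.        , 435.19067912, 238.29072594],
       [  0.        ,   0.        ,   1.        ]]), 'xyz': array([ 0.37322051, -0.64392811,  0.60256116]), 'attitude': array([ 0.939777  , -0.16354689, -0.33065742])}
wrist {'K': array([[388.45977244,   0.        , 317.76141498],
       [  0.        , 388.45977244, 233.59487558],
       [  0.        ,   0.        ,   1.        ]]), 'hand_eye': array([[ 9.99999670e-01, -7.09194333e-04, -3.95571632e-04,
         8.80684752e-04],
       [-7.96353928e-04, -9.51774074e-01, -3.06798759e-01,
        -7.82558134e-02],
       [-1.58914882e-04,  3.06798973e-01, -9.51774325e-01,
        -1.34627687e-01],
       [ 0.00000000e+00,  0.00000000e+00,  0.00000000e+00,
         1.00000000e+00]])}
```

View pics/scene0.png

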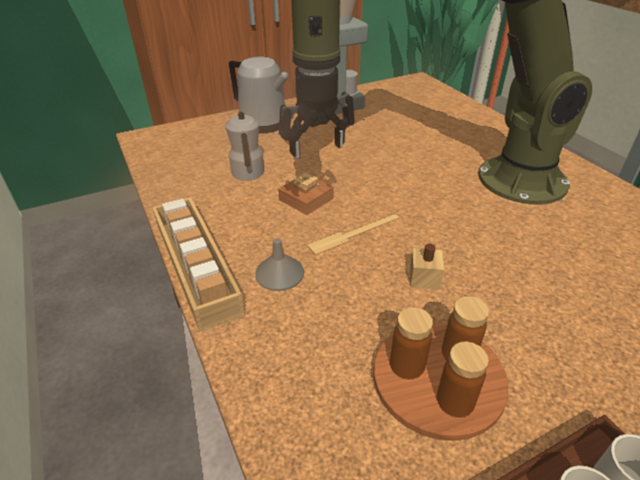

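View pics/side0.png

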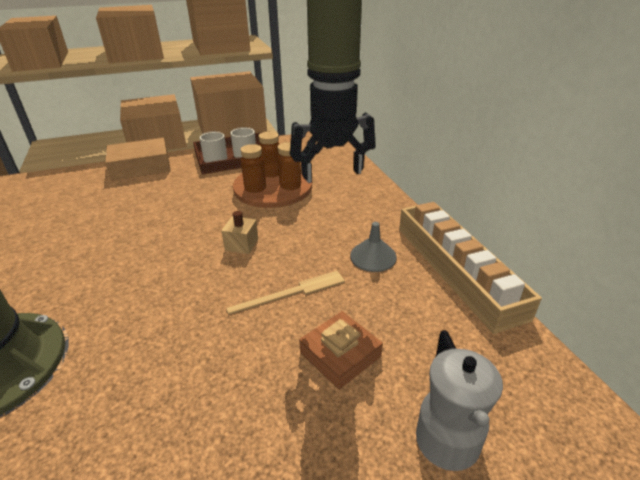

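View pics/wrist0.png

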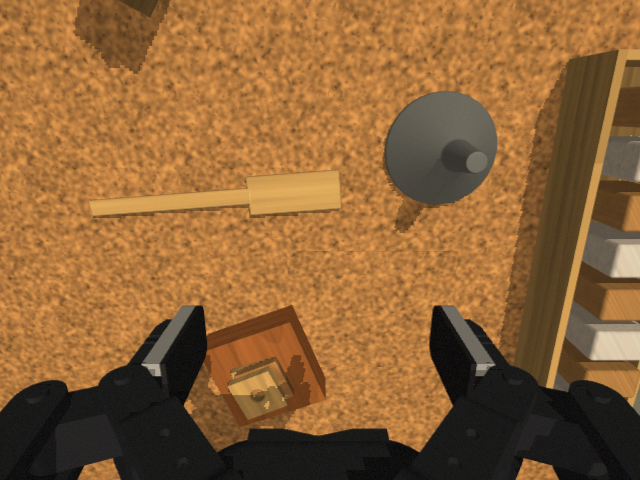

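```bash
cat > h.py <<'E'
from workcell import env,camera,get_calibration
import numpy as np,cv2
from scipy.spatial.transform import Rotation as R
def pose(n,st=None):
    c=get_calibration(n)
    if n!="wrist": return c["K"],R.from_rotvec(c["attitude"]).as_matrix(),np.array(c["xyz"])
    st=st or env.read_state(); Rt=R.from_rotvec(st["tcp_rot"]).as_matrix(); H=c["hand_eye"]
    return c["K"],Rt@H[:3,:3],Rt@H[:3,3]+st["position"]
def ray(P,u,v,z):
    K,Rm,t=P; d=Rm@(np.array([(u-K[0,2])/K[0,0],-(v-K[1,2])/K[1,1],-1])); return t+d*(z-t[2])/d[2]
def proj(P,X):
    K,Rm,t=P; p=(np.atleast_2d(X)-t)@Rm; return np.stack([K[0,2]+K[0,0]*p[:,0]/-p[:,2],K[1,2]-K[1,1]*p[:,1]/-p[:,2]],1)
def crop(im,u0,v0,u1,v1,s,f): cv2.imwrite(f,cv2.resize(im[v0:v1,u0:u1],None,fx=s,fy=s,interpolation=cv2.INTER_CUBIC))
E
python3 - <<'E'
from h import *
P=pose("wrist")
for n,u,v,z in [("footc",325,382,.036),("foot",293,307,.036),("spacerhole",259,396,.06)]: print(n,ray(P,u,v,z))
im=cv2.imread("pics/wrist0.png"); crop(im,190,290,340,440,5,"pics/w0f.png")
S=pose("scene");s=cv2.imread("pics/scene0.png");crop(s,395,230,455,300,8,"pics/s0s.png");crop(s,270,160,345,215,8,"pics/s0f.png")
print("knobtop",ray(S,429.5,246.5,.088))
d=pose("side");i=cv2.imread("pics/side0.png");crop(i,215,200,265,260,8,"pics/d0s.png");crop(i,290,305,390,390,7,"pics/d0f.png")
print("knobtop",ray(d,239,213.5,.088))
E
```

```text
footc [ 0.63307634 -0.1927648   0.036     ]
foot [ 0.60141927 -0.10550761  0.036     ]
spacerhole [ 0.56801004 -0.19002786  0.06      ]
knobtop [0.47149908 0.19315588 0.088     ]
knobtop [0.47442607 0.18648192 0.088     ]
```

View pics/w0f.png

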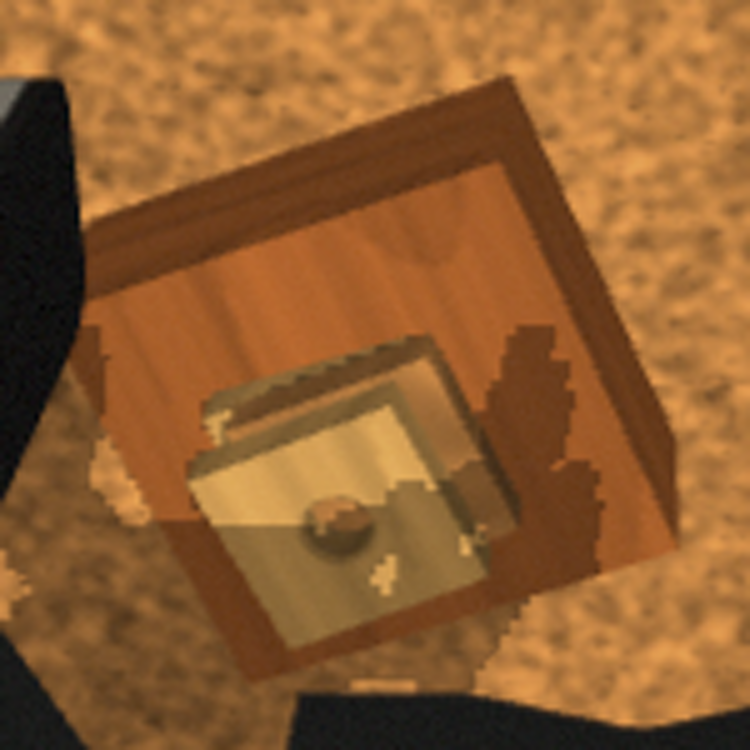

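View pics/d0f.png

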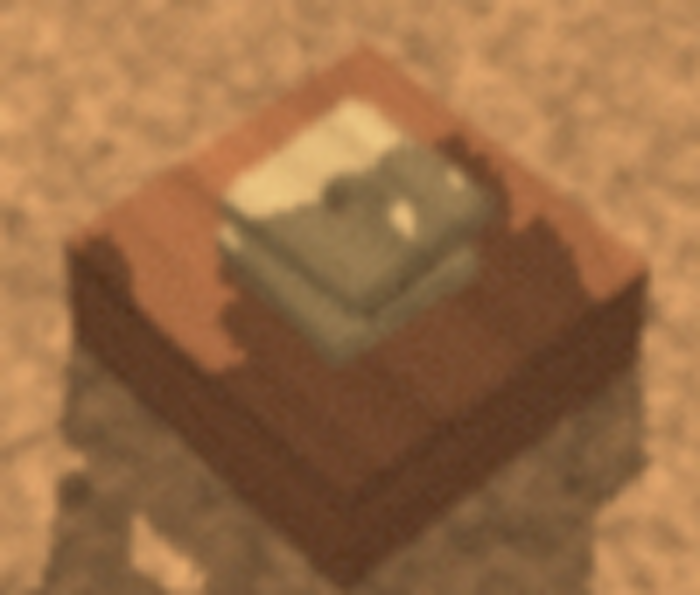

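View pics/s0s.png

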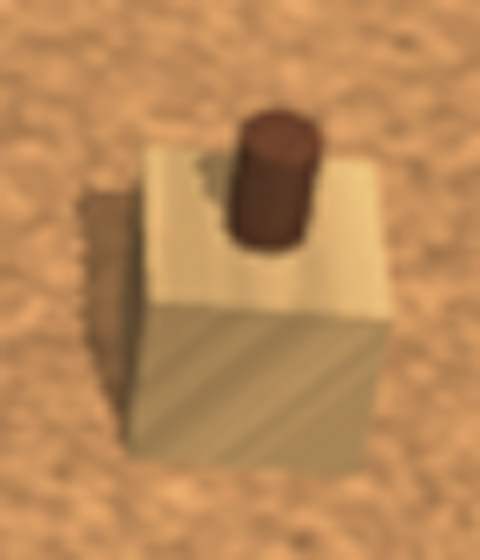

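View pics/d0s.png

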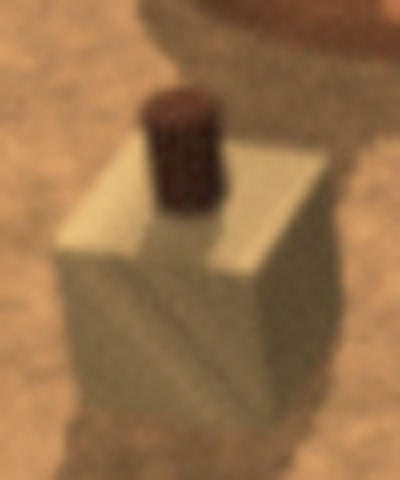

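Run:
```python
from h import *
P=pose("wrist");S=pose("scene");d=pose("side")
for u,v in [(289,322.6),(325.6,399),(240,426)]: print("foot",ray(P,u,v,.036))
# side foot top corners: crop/7 + (290,305)
for x,y in [(365,45),(645,265),(350,490),(68,245)]: print("footside",ray(d,290+x/7,305+y/7,.036))
for x,y in [(352,98),(495,205),(362,312),(222,197),(343,192)]: print("topspacer side",ray(d,290+x/7,305+y/7,.060))
for x,y in [(190,480),(388,405),(488,575),(292,648),(338,525)]: print("topspacer wrist",ray(P,190+x/5,290+y/5,.060))
for x,y in [(150,150),(380,165),(390,318),(150,305)]: print("stand scene",ray(S,395+x/8,230+y/8,.056))
for x,y in [(130,140),(328,155),(250,272),(60,250)]: print("stand side",ray(d,215+x/8,200+y/8,.056))
print("canisters tops",[ray(S,u,v,.13)[:2] for u,v in [(415,322),(470,311),(468,358)]])
print("pot base",ray(S,247,168,0), "pot top",ray(d,466,370,.15), "handle top",ray(d,445,340,.14))
print("funnel top",ray(P,477,162,.092))
print(env.tip_extent)
```

```text
foot [ 0.59715587 -0.12270795  0.036     ]
foot [ 0.63385112 -0.21430316  0.036     ]
foot [ 0.54114787 -0.25017588  0.036     ]
footside [ 0.59450532 -0.12524811  0.036     ]
footside [ 0.62952698 -0.21658781  0.036     ]
footside [ 0.53961277 -0.251355    0.036     ]
footside [ 0.50232425 -0.16209182  0.036     ]
topspacer side [ 0.5754302  -0.16269372  0.06      ]
topspacer side [ 0.59394746 -0.20612217  0.06      ]
topspacer side [ 0.55296136 -0.22450778  0.06      ]
topspacer side [ 0.53507915 -0.18132127  0.06      ]
topspacer side [ 0.56220129 -0.18988413  0.06      ]
topspacer wrist [ 0.53846039 -0.17829647  0.06      ]
topspacer wrist [ 0.57756338 -0.16097005  0.06      ]
topspacer wrist [ 0.59577975 -0.20077676  0.06      ]
topspacer wrist [ 0.556073  -0.2187734  0.06     ]
topspacer wrist [ 0.5666939  -0.18884178  0.06      ]
stand scene [0.47810814 0.15517722 0.056     ]
stand scene [0.42833403 0.18734783 0.056     ]
stand scene [0.46270689 0.23545646 0.056     ]
stand scene [0.51300565 0.20443923 0.056     ]
stand side [0.46051837 0.22733034 0.056     ]
stand side [0.51237402 0.19910517 0.056     ]
stand side [0.47912891 0.14910596 0.056     ]
stand side [0.4321607 0.1782735 0.056    ]
canisters tops [array([0.63875599, 0.37010553]), array([0.54685469, 0.39120694]), array([0.61022547, 0.46142818])]
pot base [ 0.64866051 -0.40507251  0.        ] pot top [ 0.65664471 -0.37890375  0.15      ] handle top [ 0.66545972 -0.3208734   0.14      ]
funnel top [0.73972384 0.04163246 0.092     ]
0.008
```

```bash
python3 -m jog '[-12,39,-8,0,0,0,0, -12,39,-8,0,0,0,0, -12,39,-8,0,0,0,0, -12,39,-8,0,0,0,0, -10,33,-8,0,0,0,0, 0,0,0,0,0,-0.12,0, 0,0,0,0,0,-0.12,0, 0,0,0,0,0,-0.12,0, 0,0,0,0,0,-0.03,0, 0,0,0,0,0,0,0]' 20
python3 - <<'E'
from h import *
st=env.read_state();print(st["position"],st["tcp_rot"],st["ft_force"])
im=camera("wrist");cv2.imwrite("pics/w1.png",im)
P=pose("wrist",st);print(proj(P,[.568,-.187,.06]))
E
```

```text
time_s: 0.98
position: [0.5621, -0.1977, 0.2755]
tcp_rot: [-3.072, -0.639, 0.014]
ft_force: [-0.1, -0.6, 0.1]
width: 1.005
[ 0.56212645 -0.19765779  0.27548781] [-3.07249236 -0.6385623   0.01382531] [-0.12089018 -0.57634618  0.11207464]
[[329.31064073 190.64526899]]
```

View pics/w1.png

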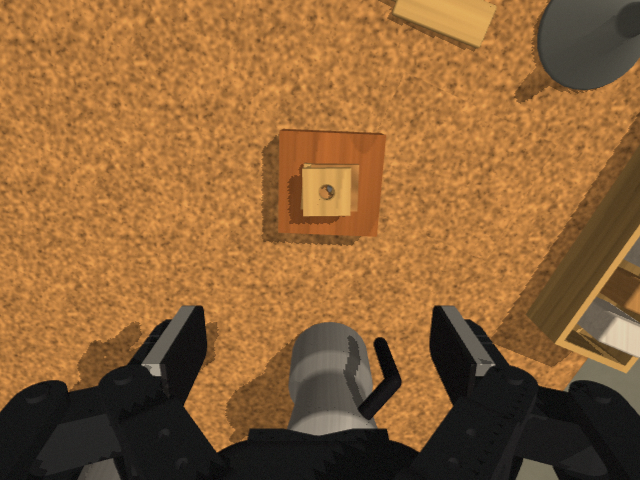

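Run:
```python
from h import *
im=cv2.imread("pics/w1.png");crop(im,260,110,400,260,4,"pics/w1c.png")
```

```text
(no output)
```

View pics/w1c.png

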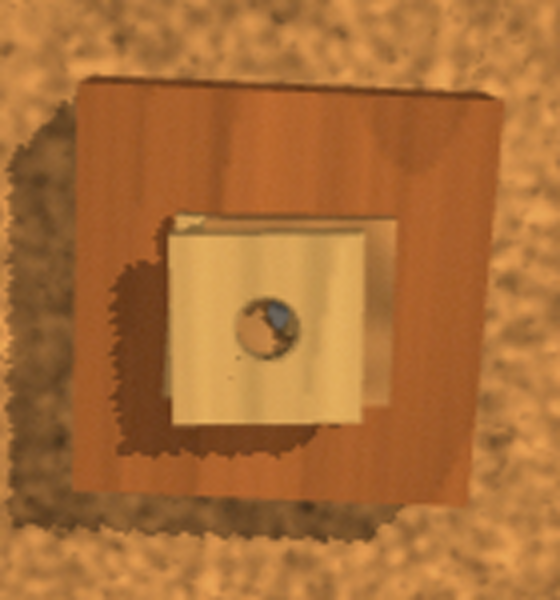

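```bash
cat >> h.py <<'E'
def yaw(st=None):
    st=st or env.read_state(); m=R.from_rotvec(st["tcp_rot"]).as_matrix(); return np.arctan2(m[1,0],m[0,0])
def totool(dx,st=None):
    st=st or env.read_state(); return R.from_rotvec(st["tcp_rot"]).as_matrix().T@np.array(dx)*1000
E
python3 - <<'E'
from h import *
st=env.read_state();P=pose("wrist",st)
c=np.array([ray(P,260+x/4,110+y/4,.036) for x,y in [(78,84),(500,100),(468,505),(73,488)]])
print(c,c.mean(0)); 
for i in range(4):
    e=c[(i+1)%4]-c[i];print(np.linalg.norm(e),np.degrees(np.arctan2(e[1],e[0]))%90)
t=np.array([ray(P,260+x/4,110+y/4,.060) for x,y in [(168,234),(363,234),(362,424),(172,424)]]);print(t.mean(0),ray(P,260+267/4,110+328/4,.06))
print(yaw(),np.degrees(yaw()))
m=R.from_rotvec(st["tcp_rot"]).as_matrix();print(m)
E
```

```text
[[ 0.50483943 -0.15805816  0.036     ]
 [ 0.59672124 -0.12215313  0.036     ]
 [ 0.63362325 -0.21460192  0.036     ]
 [ 0.54026528 -0.25040177  0.036     ]] [ 0.5688623  -0.18630375  0.036     ]
0.09864805323535455 21.344272010052652
0.09954163838869964 21.75998477804103
0.09998669457766149 20.980249787482705
0.09890567682121208 20.988349712554182
[ 0.56645298 -0.18967104  0.06      ] [ 0.5663565  -0.18900911  0.06      ]
0.4080517641656742 23.379643909560734
[[ 0.91786613  0.39677847 -0.00941316]
 [ 0.39680904 -0.91789986  0.00155936]
 [-0.00802162 -0.00516651 -0.99995448]]
```

```bash
cat >> h.py <<'E'
def goto(x,y,z,yw):
    st=env.read_state(); m=R.from_rotvec(st["tcp_rot"]).as_matrix()
    D=R.from_euler("z",yw).as_matrix()@np.diag([1,-1,-1.])
    print("dpos_tool mm",np.round(m.T@(np.array([x,y,z])-st["position"])*1000,1),"rot",np.round(R.from_matrix(m.T@D).as_rotvec(),4),"| at",np.round(st["position"],4),"yaw",round(yaw(st),4),"F",np.round(st["ft_force"],1),"w",round(st["width"],3),"t",st["time_s"])
E
python3 -c "
from h import *
goto(.5687,-.1868,.07,.3735)"
```

```text
dpos_tool mm [ 12.   -6.2 205.4] rot [-0.005   0.0081  0.0345] | at [ 0.5621 -0.1976  0.2754] yaw 0.4081 F [-0.1  0.  -0.7] w 1.0 t 1.0333
```

```bash
python3 -m jog '[6,-3,0,-0.005,0.008,0.035,0, 5,-3,35,0,0,0,0, 0,0,35,0,0,0,0, 0,0,35,0,0,0,0, 0,0,35,0,0,0,0, 0,0,25,0,0,0,0, 0,0,0,0,0,0,0]'
python3 -c "
from h import *
goto(.5687,-.1868,.048,.3735)"
```

```text
time_s: 1.62
position: [0.5735, -0.1863, 0.107]
tcp_rot: [3.088, 0.561, 0.012]
ft_force: [-0.8, 0.3, 0.4]
width: 1.002
dpos_tool mm [-5.1 -1.4 58.9] rot [ 0.0046 -0.0069 -0.0139] | at [ 0.5735 -0.1863  0.107 ] yaw 0.3596 F [-0.8  0.3  0.4] w 1.002 t 1.6167
```

```bash
python3 -m jog '[-4,-1,25,0.003,-0.004,-0.008,0, -1,0,20,0,-0.002,-0.004,0, 0,0,8,0,0,0,0, 0,0,0,0,0,0,0]'
python3 -c "
from h import *
goto(.5687,-.1868,.048,.3735)"
```

```text
time_s: 1.95
position: [0.5705, -0.1864, 0.0549]
tcp_rot: [3.086, 0.575, 0.003]
ft_force: [-1.0, -0.3, 0.9]
width: 1.0
dpos_tool mm [-1.8 -0.3  6.8] rot [ 0.0024 -0.0016 -0.005 ] | at [ 0.5705 -0.1864  0.0549] yaw 0.3685 F [-1.  -0.3  0.9] w 1.0 t 1.95
```

```bash
python3 -m jog '[-1,0,6,0.002,-0.001,-0.005,0, -0.5,0,1,0,0,0,0, 0,0,0,0,0,0,0]'
python3 - <<'E'
from h import *
goto(.5687,-.1868,.047,.3735)
a=camera("side");b=camera("scene")
crop(a,270,270,420,400,5,"pics/d2.png");crop(b,260,130,360,220,6,"pics/s2.png")
E
```

```text
time_s: 2.2
position: [0.5715, -0.1872, 0.0511]
tcp_rot: [3.085, 0.582, 0.008]
ft_force: [0.3, -0.2, 0.4]
width: 1.002
dpos_tool mm [-2.5 -1.4  4.1] rot [ 0.0033 -0.0044 -0.0006] | at [ 0.5715 -0.1872  0.0511] yaw 0.3729 F [ 0.3 -0.2  0.4] w 1.002 t 2.2
```

View pics/d2.png

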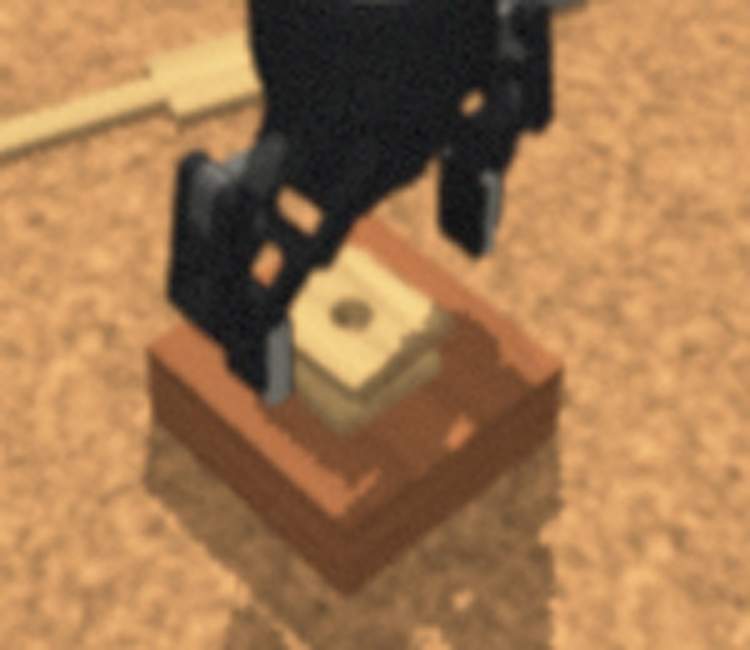

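View pics/s2.png

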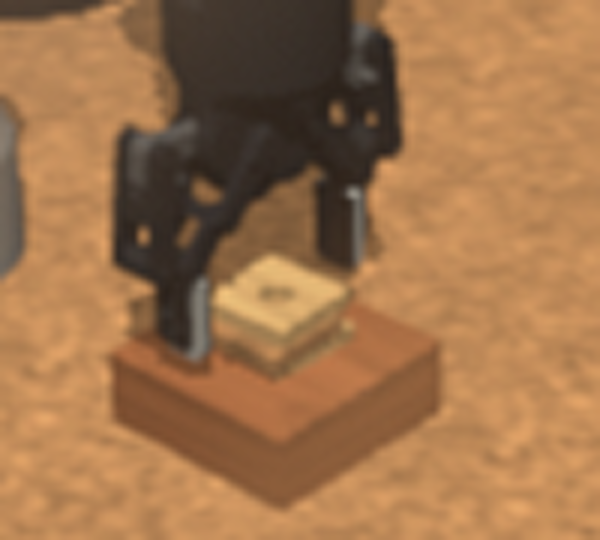

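```bash
python3 -m jog '[-1.5,-0.7,2,0,0,0,0.3, 0,0,0,0,0,0,0.3, 0,0,0,0,0,0,0.3]' 20
python3 - <<'E'
from h import *
goto(.5687,-.1868,.047,.3735)
a=camera("side");b=camera("scene")
crop(a,270,270,420,400,5,"pics/d3.png");crop(b,260,130,360,220,6,"pics/s3.png")
goto(.5687,-.1868,.047,.3735)
E
```

```text
time_s: 2.55
position: [0.5705, -0.1875, 0.0508]
tcp_rot: [3.083, 0.581, 0.012]
ft_force: [-0.1, 1.2, -0.6]
width: 0.697
dpos_tool mm [-1.5 -1.3  3.8] rot [ 0.0053 -0.0066 -0.001 ] | at [ 0.5705 -0.1875  0.0508] yaw 0.3725 F [-0.1  1.2 -0.6] w 0.697 t 2.55
dpos_tool mm [-1.4 -1.3  3.6] rot [ 0.0051 -0.0064 -0.001 ] | at [ 0.5704 -0.1875  0.0507] yaw 0.3725 F [0.4 1.2 0.4] w 0.7 t 2.65
```

View pics/d3.png

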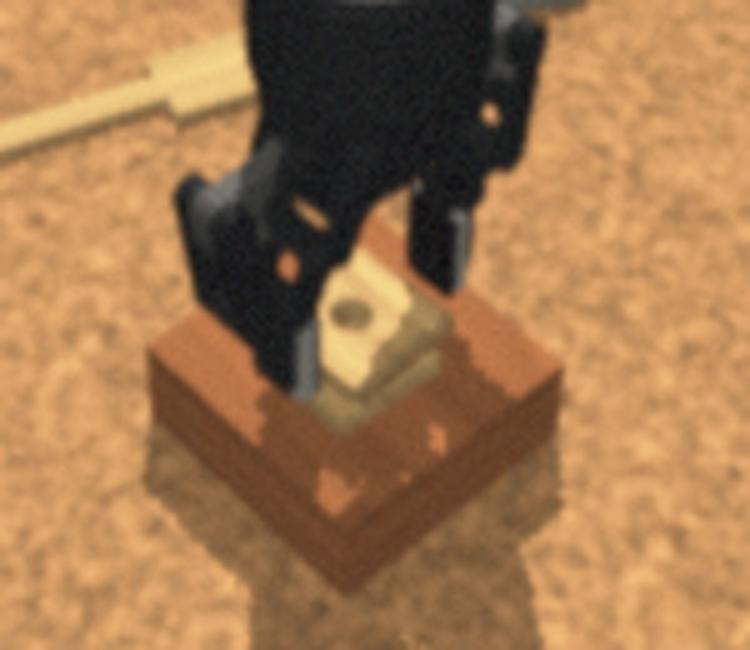

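View pics/s3.png

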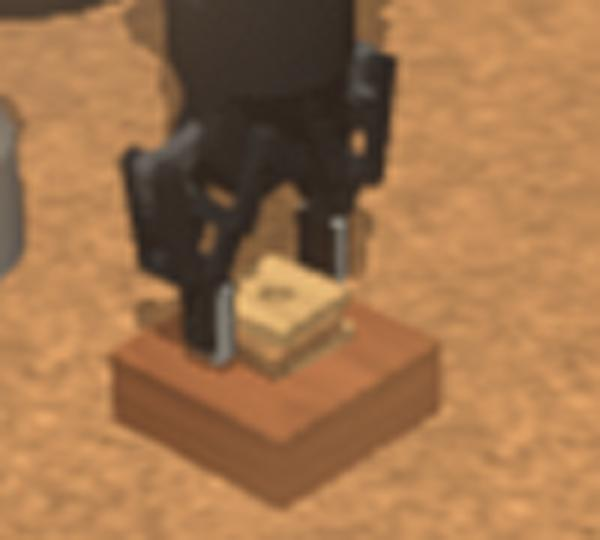

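```bash
python3 -m jog '[-2,-1.5,4,0.005,-0.006,0,0.3, -1,-1,4,0,0,0,0.3, 0,0,2,0,0,0,0.3, 0,0,0,0,0,0,0.3]' 20
python3 - <<'E'
from h import *
goto(.5687,-.1868,.043,.3735)
a=camera("side");b=camera("scene")
crop(a,270,270,420,400,5,"pics/d3.png");crop(b,260,130,360,220,6,"pics/s3.png")
E
```

```text
time_s: 2.98
position: [0.5663, -0.1861, 0.0396]
tcp_rot: [-3.087, -0.582, 0.001]
ft_force: [-0.6, -0.3, -0.4]
width: 0.698
dpos_tool mm [ 1.9  1.5 -3.4] rot [-0.0005  0.0003 -0.0011] | at [ 0.5663 -0.1861  0.0396] yaw 0.3724 F [-0.6 -0.3 -0.4] w 0.698 t 2.9833
```

View pics/d3.png

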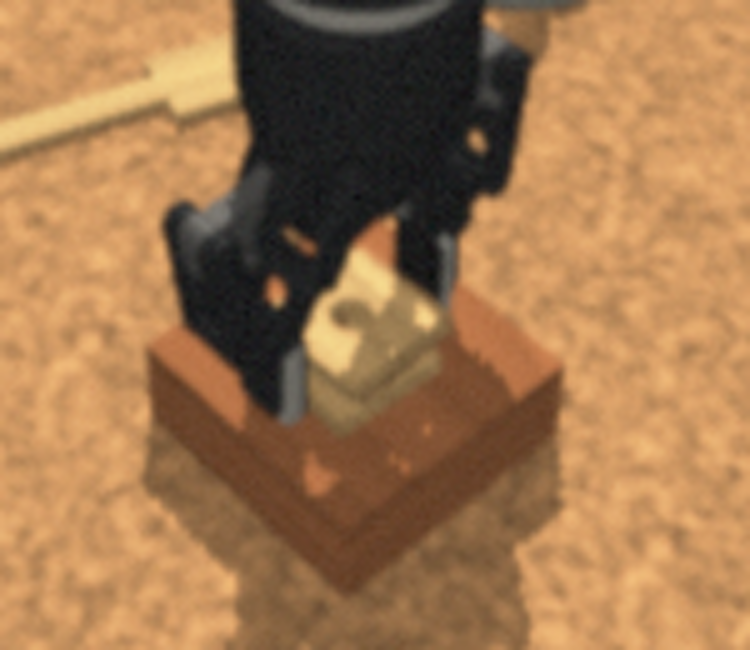

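View pics/s3.png

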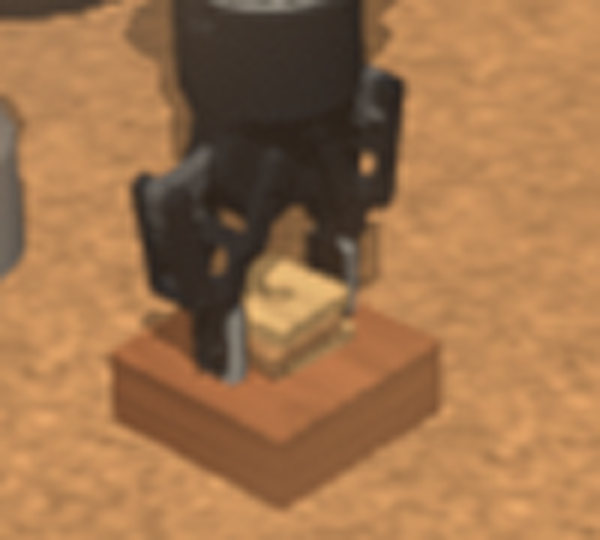

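```bash
python3 -m jog '[1.5,1.2,-2,0,0,0,0.3, 0,0,0,0,0,0,0.38, 0,0,0,0,0,0,0.38]' 20
python3 - <<'E'
from h import *
goto(.5687,-.1868,.043,.3735)
a=camera("side");b=camera("scene")
crop(a,270,270,420,400,5,"pics/d4.png");crop(b,260,130,360,220,6,"pics/s4.png")
E
```

```text
time_s: 3.33
position: [0.5687, -0.1869, 0.0422]
tcp_rot: [-3.087, -0.582, 0.0]
ft_force: [-0.0, -0.1, -0.1]
width: 0.618
dpos_tool mm [ 0.1 -0.  -0.8] rot [-0.0002  0.     -0.0011] | at [ 0.5687 -0.1869  0.0422] yaw 0.3724 F [-0.  -0.1 -0.1] w 0.618 t 3.3333
```

View pics/d4.png

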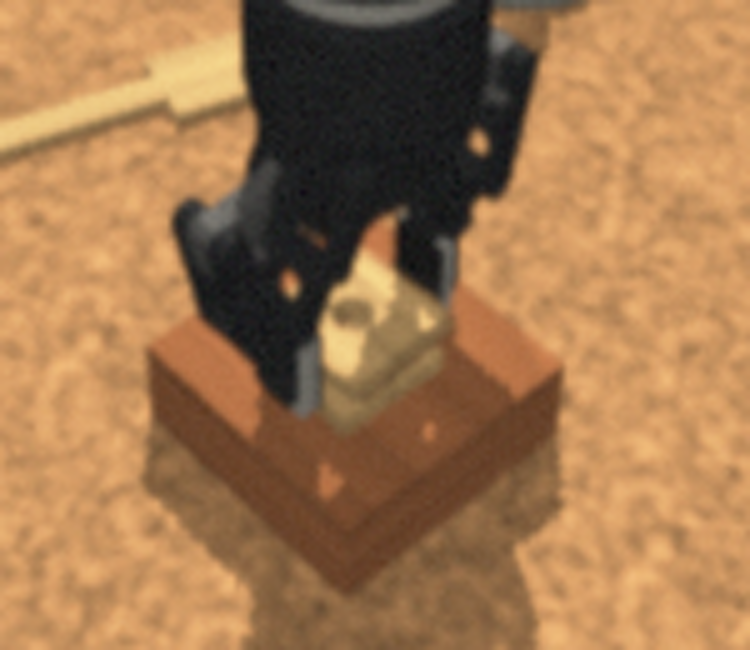

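View pics/s4.png

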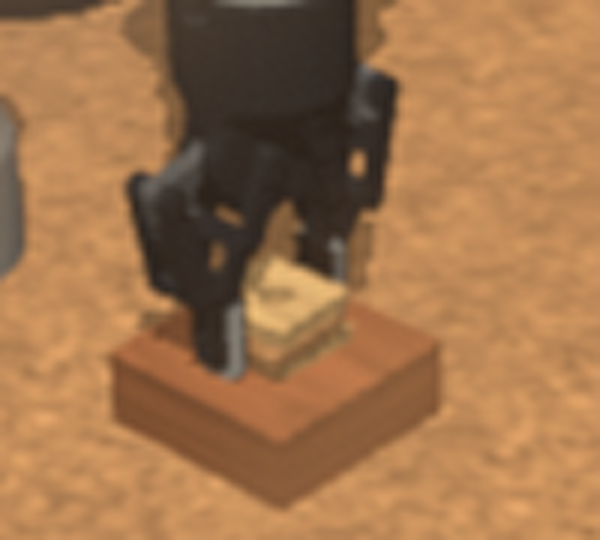

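```bash
python3 -m jog '[0,0,0,0,0,0,0.46, 0,0,0,0,0,0,0.46]' 20; python3 -m jog '[0,0,0,0,0,0,0.52, 0,0,0,0,0,0,0.55, 0,0,0,0,0,0,0.6, 0,0,0,0,0,0,0.6]' 20
python3 - <<'E'
from h import *
goto(.5687,-.1868,.043,.3735)
a=camera("side");b=camera("scene")
crop(a,270,270,420,400,5,"pics/d5.png");crop(b,260,130,360,220,6,"pics/s5.png")
E
```

```text
time_s: 3.6
position: [0.5683, -0.1871, 0.0425]
tcp_rot: [3.087, 0.581, -0.001]
ft_force: [-0.5, 0.9, -0.3]
width: 0.538
time_s: 3.93
position: [0.5685, -0.1871, 0.0426]
tcp_rot: [3.087, 0.581, 0.0]
ft_force: [-0.2, -0.1, 0.9]
width: 0.509
dpos_tool mm [ 0.3 -0.1 -0.4] rot [ 0.0002  0.     -0.0013] | at [ 0.5685 -0.1871  0.0426] yaw 0.3722 F [-0.2 -0.1  0.9] w 0.509 t 3.9333
```

View pics/d5.png

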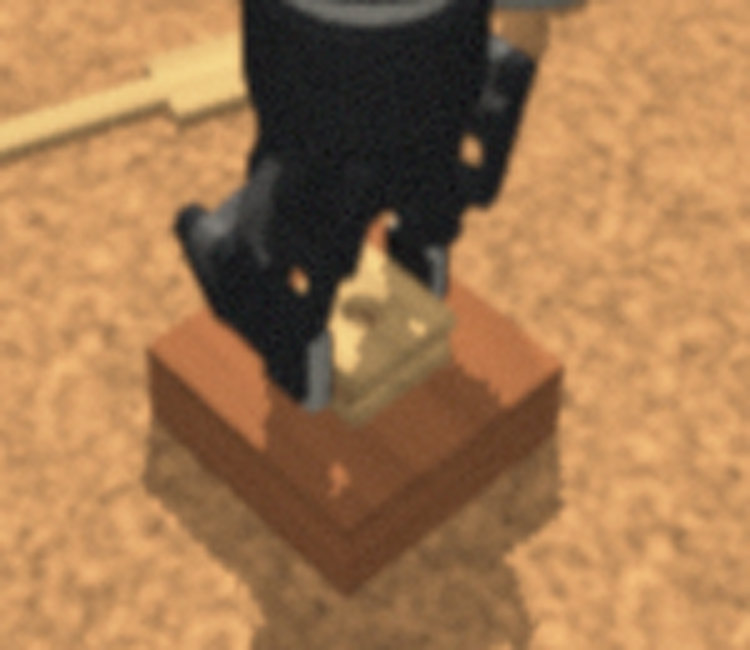

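View pics/s5.png

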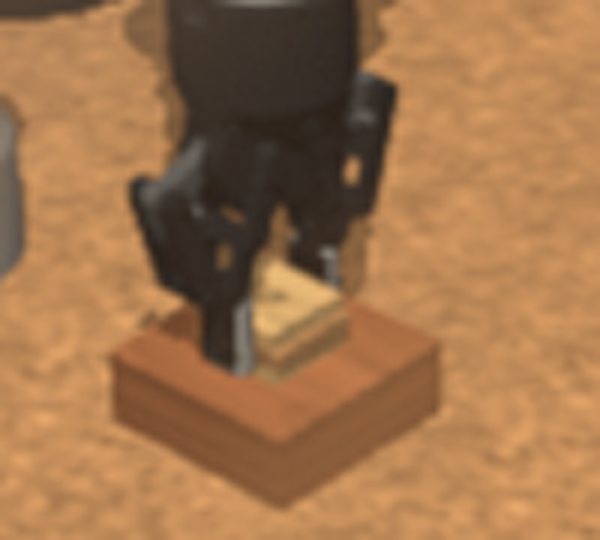

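```bash
python3 -m jog '[0,0,0,0,0,0,0, 0,0,0,0,0,0,0, 0,0,0,0,0,0,0, 0,0,-10,0,0,0.1,0, 0,0,-5,0,0,0.12,0, 0,0,0,0,0,0.12,0, 0,0,0,0,0,0.12,0, 0,0,0,0,0,0.12,0, 0,0,0,0,0,0.12,0, 0,0,0,0,0,0.12,0]' 20
python3 - <<'E'
from h import *
goto(.5687,-.1868,.058,.3735-np.pi/2); print(env.read_state()["qpos"])
E
```

```text
time_s: 4.87
position: [0.5689, -0.1869, 0.058]
tcp_rot: [-3.051, 0.741, -0.002]
ft_force: [-0.4, -0.3, -0.9]
width: 1.002
dpos_tool mm [-0.3  0.  -0. ] rot [-2.200e-03  2.000e-04  7.205e-01] | at [ 0.5689 -0.1869  0.058 ] yaw -0.4768 F [-0.4 -0.3 -0.9] w 1.002 t 4.8667
[ 0.2839298   0.65605549 -0.01001837  1.78731624  0.00652411  0.69731232
 -0.20583362]
```

```bash
python3 -m jog '[0,0,0,0,0,0.12,0, 0,0,0,0,0,0.12,0, 0,0,0,0,0,0.12,0, 0,0,0,0,0,0.12,0, 0,0,0,0,0,0.12,0, 0,0,0,0,0,0.12,0, 0,0,0,0,0,0,0]' 20
python3 - <<'E'
from h import *
goto(.5687,-.1868,.043,.3735-np.pi/2); 
cv2.imwrite("pics/w6.png",camera("wrist"))
E
```

```text
time_s: 5.45
position: [0.5698, -0.1855, 0.0581]
tcp_rot: [-2.562, 1.812, -0.002]
ft_force: [0.0, 0.1, 0.5]
width: 0.999
dpos_tool mm [ 0.9  1.6 15.1] rot [-0.0036  0.0011 -0.0342] | at [ 0.5698 -0.1855  0.0581] yaw -1.2315 F [0.  0.1 0.5] w 0.999 t 5.45
```

View pics/w6.png

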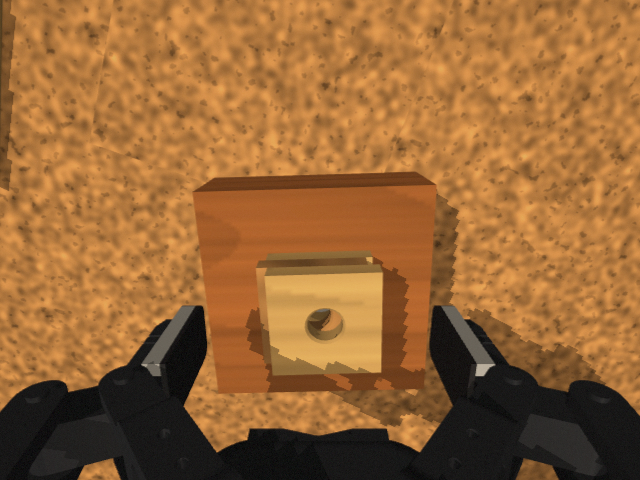

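```bash
python3 -m jog '[1,1.5,2,-0.003,0,-0.03,0.3, 0,0,6,0,0,0,0.3, 0,0,5,0,0,0,0.3, 0,0,0,0,0,0,0.3]' 20
python3 - <<'E'
from h import *
goto(.5687,-.1868,.043,.3735-np.pi/2)
E
```

```text
time_s: 5.83
position: [0.5688, -0.1869, 0.0439]
tcp_rot: [-2.611, 1.746, 0.001]
ft_force: [-0.4, 1.1, 0.5]
width: 0.704
dpos_tool mm [-0.2  0.1  0.9] rot [-0.0006  0.0008  0.0186] | at [ 0.5688 -0.1869  0.0439] yaw -1.1787 F [-0.4  1.1  0.5] w 0.704 t 5.8333
```

```bash
python3 -m jog '[0,0,0,0,0,0.012,0.38, 0,0,0,0,0,0,0.38]' 20
python3 -c "
from h import *
goto(.5687,-.1868,.043,.3735-np.pi/2)"
python3 -m jog '[0,0,0,0,0,0,0.44, 0,0,0,0,0,0,0.48, 0,0,0,0,0,0,0.52, 0,0,0,0,0,0,0.55, 0,0,0,0,0,0,0.6, 0,0,0,0,0,0,0.6]' 20
python3 - <<'E'
from h import *
goto(.5687,-.1868,.043,.3735-np.pi/2)
a=camera("side");b=camera("scene")
crop(a,270,270,420,400,5,"pics/d7.png");crop(b,260,130,360,220,6,"pics/s7.png")
E
```

```text
time_s: 6.0
position: [0.5683, -0.1871, 0.0431]
tcp_rot: [-2.6, 1.761, 0.003]
ft_force: [-0.1, 0.2, 0.2]
width: 0.62
dpos_tool mm [-0.1 -0.5  0.1] rot [0.0003 0.002  0.0066] | at [ 0.5683 -0.1871  0.0431] yaw -1.1907 F [-0.1  0.2  0.2] w 0.62 t 6.0
time_s: 6.5
position: [0.5684, -0.1872, 0.0434]
tcp_rot: [-2.6, 1.761, 0.002]
ft_force: [0.7, -0.2, -1.5]
width: 0.509
dpos_tool mm [-0.3 -0.4  0.4] rot [-0.0002  0.0018  0.007 ] | at [ 0.5684 -0.1872  0.0434] yaw -1.1903 F [ 0.7 -0.2 -1.5] w 0.509 t 6.5
```

View pics/d7.png

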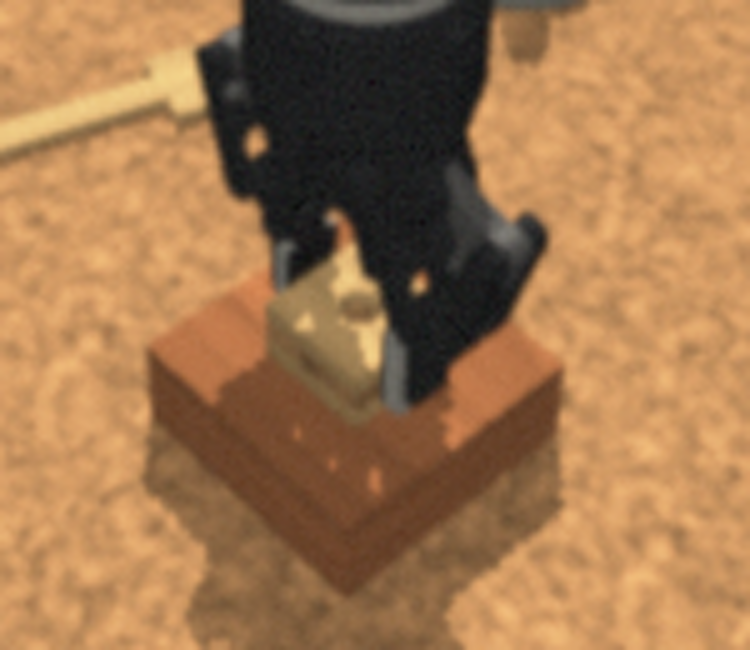

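View pics/s7.png

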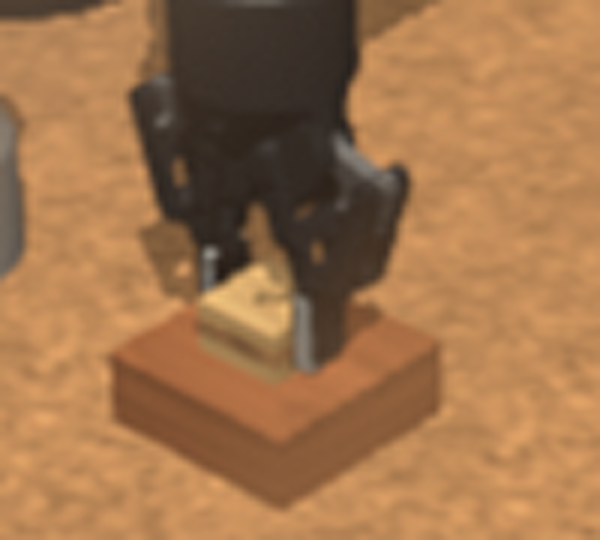

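```bash
python3 -m jog '[0,0,0,0,0,0,0.3, 0,0,0,0,0,0,0.1, 0,0,0,0,0,0,0, 0,0,-35,0,0,0,0, 0,0,-40,0,0,0,0, 0,0,-35,0,0,0,0, 0,0,-5,0,0,0,0, 0,0,0,0,0,0,0]' 20
python3 - <<'E'
from h import *
st=env.read_state()
im=camera("wrist");cv2.imwrite("pics/w8.png",im)
crop(im,220,120,420,320,4,"pics/w8c.png")
goto(.472,.190,.15,yaw())
print(proj(pose("wrist",st),[.5684,-.1872,.06]))
E
```

```text
time_s: 7.27
position: [0.5673, -0.1871, 0.161]
tcp_rot: [2.601, -1.761, -0.01]
ft_force: [0.4, -0.2, -0.3]
width: 1.002
dpos_tool mm [-385.8  -51.4   12.3] rot [0.0037 0.0042 0.    ] | at [ 0.5675 -0.1873  0.1608] yaw -1.1906 F [ 0.3 -0.3  1. ] w 1.001 t 7.3167
[[318.06655784 236.49676667]]
```

View pics/w8.png

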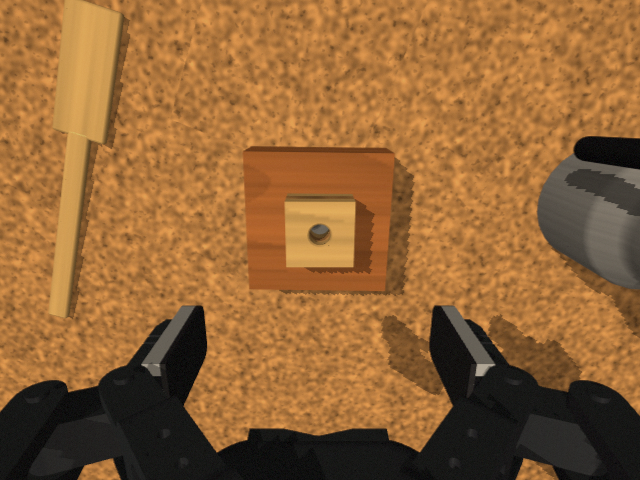

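View pics/w8c.png

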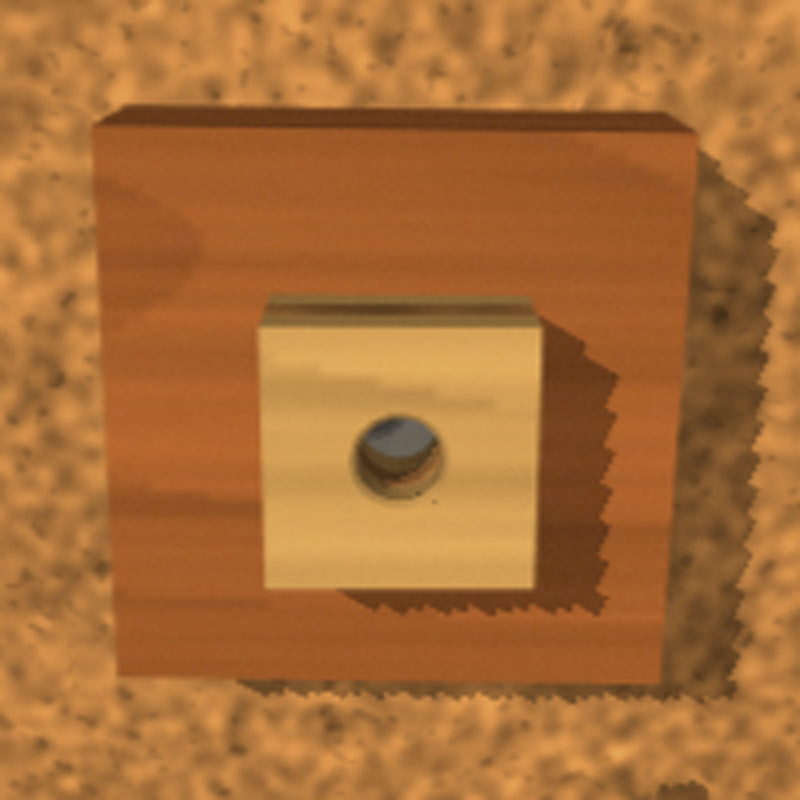

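Run:
```python
from h import *
im=cv2.imread("pics/w8.png");P=pose("wrist")
c=np.array([ray(P,220+x/4,120+y/4,.036) for x,y in [(97,126),(697,132),(662,684),(116,676)]]);print(c.mean(0))
for i in range(4):
    e=c[(i+1)%4]-c[i];print(np.linalg.norm(e),np.degrees(np.arctan2(e[1],e[0]))%90)
t=np.array([ray(P,220+x/4,120+y/4,.06) for x,y in [(260,326),(542,326),(535,588),(265,588)]]);print("sp",t.mean(0),ray(P,220+398/4,120+457/4,.06))
crop(cv2.convertScaleAbs(im,alpha=1.5),300,215,340,255,15,"pics/w8h.png")
```

```text
[ 0.56910115 -0.18726413  0.036     ]
0.09853973349746077 21.29621579358809
0.10017349112487303 21.64701627850019
0.10058024729623001 21.032659950923346
0.09971915275436408 20.476774853272275
sp [ 0.57009597 -0.18827612  0.06      ] [ 0.57051325 -0.18769105  0.06      ]
```

View pics/w8h.png

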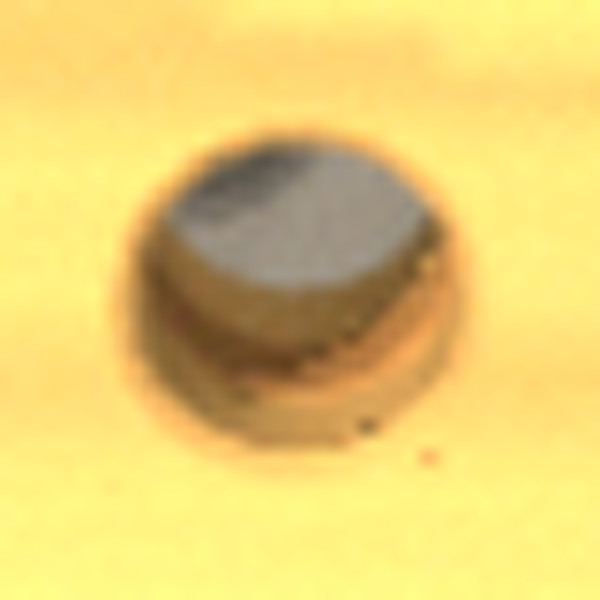

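```bash
python3 -m jog '[0,39,20,0,0,0,0, 0,39,20,0,0,0,0, 0,4,10,0,0,0,0, 0,0,0,0,0,0,0]' 20
python3 - <<'E'
from h import *
st=env.read_state()
im=camera("wrist");cv2.imwrite("pics/w9.png",im);P=pose("wrist",st);print(st["position"],P[2])
u,v=proj(P,[.5687,-.1872,.06])[0];print(u,v)
u,v=int(u),int(v);crop(cv2.convertScaleAbs(im,alpha=1.5),u-25,v-25,u+25,v+25,14,"pics/w9h.png")
E
```

```text
time_s: 7.65
position: [0.4896, -0.2162, 0.1065]
tcp_rot: [-2.605, 1.756, 0.009]
ft_force: [0.1, -0.5, -0.1]
width: 1.001
[ 0.48964981 -0.21621042  0.10649125] [ 0.56414189 -0.18762776  0.24087696]
322.8954230804999 96.53125379907647
```

View pics/w9h.png

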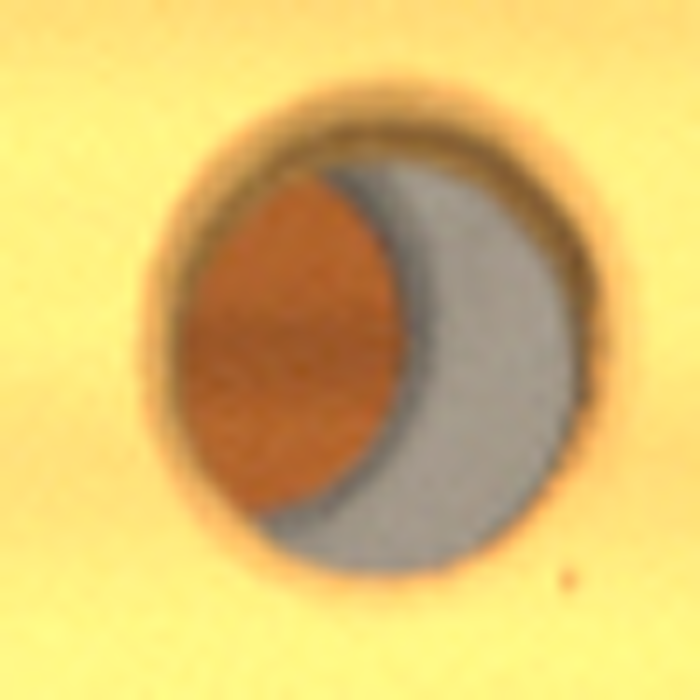

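View pics/w9.png

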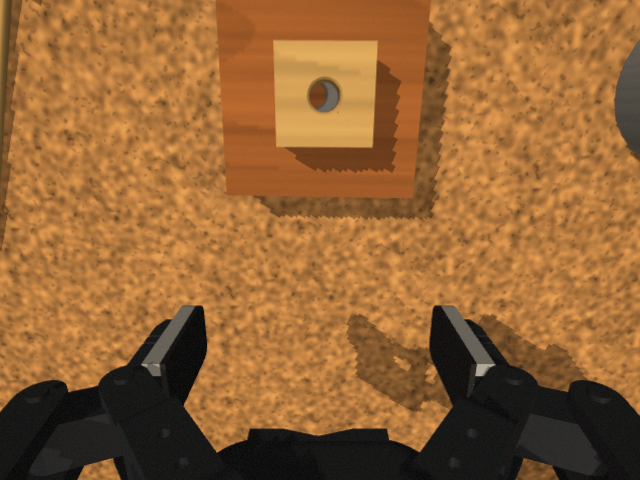

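Run:
```python
from h import *
from scipy.optimize import least_squares
P=pose("wrist");u0,v0=322-25,96-25
pts=[(365,168),(405,210),(428,265),(437,310),(430,360),(412,415),(375,470),(335,510),(290,537)]
w=np.array([ray(P,u0+x/14,v0+y/14,.030)[:2] for x,y in pts])
f=lambda c:np.hypot(*(w-c).T)-.007
r=least_squares(f,[.5687,-.187]);print(r.x,np.round(r.fun*1000,2))
f=lambda c:np.hypot(*(w-c[:2]).T)-c[2]
r2=least_squares(f,[.5687,-.187,.007]);print(r2.x)
# spacer hole at top
top=[(140,340),(160,230),(240,115),(380,80),(520,120),(610,220),(630,340),(590,450),(520,545),(390,600),(260,560),(180,480)]
w=np.array([ray(P,u0+x/14,v0+y/14,.060)[:2] for x,y in top])
print("hole",least_squares(f,[.5687,-.187,.007]).x)
```

```text
[ 0.56865337 -0.18305782] [ 0.09  0.16  0.07  0.07 -0.13 -0.2  -0.19  0.07  0.38]
[ 0.56854951 -0.18240041  0.00754994]
hole [ 0.56946849 -0.18781427  0.0076894 ]
```

```bash
python3 -c "
from h import *
goto(.5676,-.1823,.1,.3735-np.pi/2)"
python3 -m jog '[-1,-39,3,0,0,0,0, -1,-39,3,0,0,0,0, 0,-6,0,0,0,0,0, 0,0,0,0,0,0,0]' 20
python3 -c "
from h import *
goto(.5676,-.1823,.043,.3735-np.pi/2)"
```

```text
dpos_tool mm [ -2.4 -85.1   6.8] rot [0.0037 0.0049 0.0104] | at [ 0.4896 -0.2164  0.1071] yaw -1.1869 F [-1.6  0.2 -0.4] w 0.996 t 7.7
time_s: 8.03
position: [0.5704, -0.1817, 0.0994]
tcp_rot: [2.601, -1.76, -0.013]
ft_force: [-0.8, -0.7, -0.2]
width: 1.003
dpos_tool mm [-0.1  2.5 56.4] rot [0.0051 0.0065 0.0075] | at [ 0.5704 -0.1817  0.0994] yaw -1.1898 F [-0.8 -0.7 -0.2] w 1.003 t 8.0333
```

```bash
python3 -m jog '[0,2,10,0.005,0.006,0.006,0, 0,0.5,15,0,0,0,0, 0,0,13,0,0,0,0.15, 0,0,6,0,0,0,0.2, 0,0,0,0,0,0,0.2]' 20
python3 -c "
from h import *
goto(.5676,-.1823,.043,.3735-np.pi/2)"
```

```text
time_s: 8.45
position: [0.571, -0.1802, 0.0541]
tcp_rot: [-2.601, 1.759, -0.003]
ft_force: [-0.4, -0.2, 0.6]
width: 0.801
dpos_tool mm [ 0.7  4.  11.1] rot [-0.0024 -0.0007  0.0077] | at [ 0.571  -0.1802  0.0541] yaw -1.1896 F [-0.4 -0.2  0.6] w 0.801 t 8.45
```

```bash
python3 -m jog '[0.7,4,4,-0.002,0,0.008,0.2, 0,0,4,0,0,0,0.2, 0,0,2,0,0,0,0.2, 0,0,0,0,0,0,0.2]' 20
python3 -c "
from h import *
goto(.5676,-.1823,.043,.3735-np.pi/2)"
```

```text
time_s: 8.78
position: [0.5674, -0.1834, 0.0447]
tcp_rot: [2.593, -1.773, 0.003]
ft_force: [0.4, 0.2, 0.1]
width: 0.802
dpos_tool mm [-0.9 -0.6  1.7] rot [-0.0009 -0.0017 -0.0018] | at [ 0.5674 -0.1834  0.0447] yaw -1.1991 F [0.4 0.2 0.1] w 0.802 t 8.7833
```

```bash
python3 -m jog '[-1,0,1,0,0,0,0.3, 0,0,0.5,0,0,0,0.38, 0,0,0,0,0,0,0.42, 0,0,0,0,0,0,0.46, 0,0,0,0,0,0,0.5, 0,0,0,0,0,0,0.55, 0,0,0,0,0,0,0.6, 0,0,0,0,0,0,0.6]' 20
python3 -c "
from h import *
goto(.5676,-.1823,.043,.3735-np.pi/2)"
```

```text
time_s: 9.45
position: [0.5679, -0.1829, 0.0447]
tcp_rot: [-2.593, 1.773, -0.007]
ft_force: [-0.6, 0.1, -0.5]
width: 0.512
dpos_tool mm [-0.6  0.   1.7] rot [-0.003  -0.0033 -0.0021] | at [ 0.5679 -0.1829  0.0447] yaw -1.1994 F [-0.6  0.1 -0.5] w 0.512 t 9.45
```

```bash
python3 -m jog '[-0.6,-1.2,0,0,0,0,0.6, 0,0,0,0,0,0,0.6, 0,0,0,0,0,0,0.6]' 20
python3 -c "
from h import *
goto(.5676,-.1823,.043,.3735-np.pi/2)"
python3 -m jog '[0,0,0,0,0,0,0.3, 0,0,0,0,0,0,0.1, 0,0,0,0,0,0,0, 0,20,-35,0,0,0,0, 0,40,-25,0,0,0,0, 0,20,0,0,0,0,0, 0,0,0,0,0,0,0]' 20
python3 - <<'E'
from h import *
st=env.read_state()
im=camera("wrist");cv2.imwrite("pics/w10.png",im);P=pose("wrist",st);print(st["position"],P[2])
u,v=proj(P,[.5687,-.183,.06])[0];print(u,v)
u,v=int(u),int(v);crop(cv2.convertScaleAbs(im,alpha=1.5),u-25,v-25,u+25,v+25,14,"pics/w10h.png")
E
```

```text
time_s: 9.7
position: [0.5687, -0.1816, 0.0445]
tcp_rot: [-2.593, 1.772, -0.006]
ft_force: [-0.7, -1.4, 1.8]
width: 0.51
dpos_tool mm [0.2 1.3 1.5] rot [-0.0027 -0.003  -0.0019] | at [ 0.5687 -0.1816  0.0445] yaw -1.1992 F [-0.7 -1.4  1.8] w 0.51 t 9.7
time_s: 10.28
position: [0.4934, -0.2094, 0.102]
tcp_rot: [2.596, -1.767, -0.002]
ft_force: [-0.1, 0.2, -1.0]
width: 0.998
[ 0.49340692 -0.20935933  0.10198374] [ 0.56777306 -0.18089715  0.23646206]
323.3815968813531 107.32113773163378
```

View pics/w10h.png

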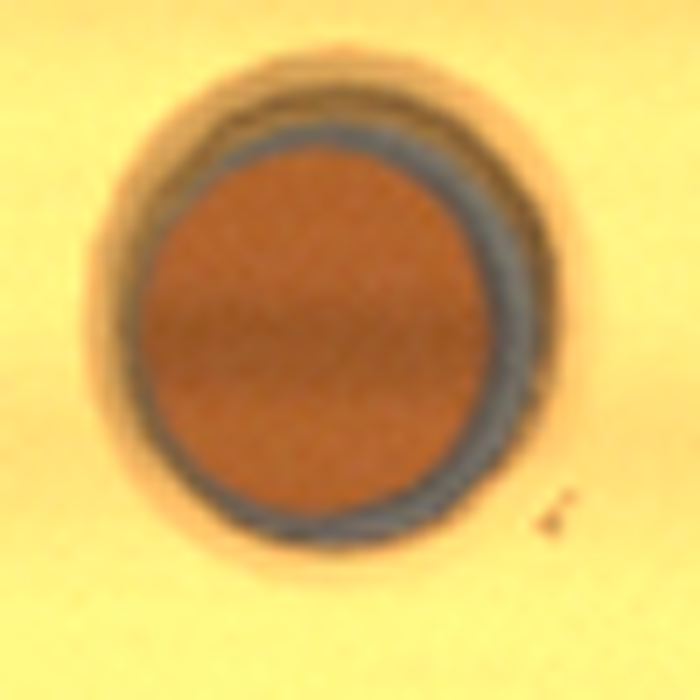

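View pics/w10.png

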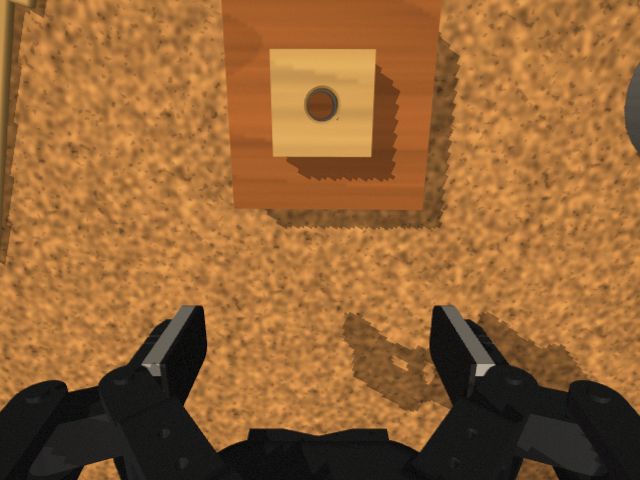

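Run:
```python
from h import *
from scipy.optimize import least_squares
P=pose("wrist");u0,v0=323-25,107-25
def fit(pts,z):
    w=np.array([ray(P,u0+x/14,v0+y/14,z)[:2] for x,y in pts])
    f=lambda c:np.hypot(*(w-c[:2]).T)-c[2]
    r=least_squares(f,[.5687,-.183,.007]);print(z,r.x,np.round(r.fun*1000,2))
fit([(88,320),(120,180),(200,90),(340,48),(460,80),(560,180),(592,320),(560,430),(480,520),(340,582),(200,530),(115,430)],.06)
fit([(140,335),(315,145),(490,325),(315,515),(190,195),(440,205),(190,460),(440,455)],.006)
c=np.array([ray(P,u,v,.06) for u,v in [(270,49),(376,49),(372,157),(273.5,157)]]);print(c.mean(0))
```

```text
0.06 [ 0.57146701 -0.18163363  0.0077411 ] [-0.01  0.02  0.01 -0.05 -0.03  0.08  0.09 -0.05 -0.21  0.21 -0.04 -0.02]
0.006 [ 0.57114717 -0.18129343  0.00706108] [-0.07 -0.    0.07  0.05  0.1  -0.08 -0.02 -0.04]
[ 0.57129775 -0.18202468  0.06      ]
```

Run:
```python
from h import *
st=env.read_state();print(st["position"],st["qvel"].round(3))
cv2.imwrite("pics/w11.png",camera("wrist"));st=env.read_state();print(st["position"],st["qvel"].round(3))
a=cv2.imread("pics/w10.png");b=cv2.imread("pics/w11.png")
print(cv2.phaseCorrelate(a[:300,200:500].mean(2).astype(np.float32),b[:300,200:500].mean(2).astype(np.float32)))
P=pose("wrist",st);print(P[1])
```

```text
[ 0.49520572 -0.20893496  0.10223736] [-0.025  0.035 -0.03  -0.05  -0.014 -0.009 -0.018]
[ 0.49681761 -0.20798323  0.1017308 ] [-0.02   0.029 -0.026 -0.027 -0.008 -0.004 -0.007]
((-0.8663842917132172, 2.860033037806403), 0.9149255187988281)
[[ 3.69550818e-01  8.84507593e-01  2.84742885e-01]
 [-9.29210488e-01  3.51854565e-01  1.12987762e-01]
 [-2.49550797e-04 -3.06340795e-01  9.51921874e-01]]
```

```bash
python3 -c "
from h import *
goto(.472,.19,.17,.3735-np.pi/2)"
```

```text
dpos_tool mm [-379.1 -123.8  -68.2] rot [-0.0006 -0.0001  0.0042] | at [ 0.4968 -0.208   0.1017] yaw -1.1931 F [ 1.   0.3 -0.1] w 1.001 t 10.3833
```

```bash
python3 -m jog '[-36,-12,-12,0,0,0,0, -38,-12,-12,0,0,0,0, -38,-12,-12,0,0,0,0, -38,-12,-12,0,0,0,0, -38,-12,-10,0,0,0,0, -38,-12,-10,0,0,0,0, -38,-12,0,0,0,0,0, -38,-12,0,0,0,0,0, -38,-12,0,0,0,0,0, -30,-10,0,0,0,0,0]' 60
python3 -m jog '[0,0,0,0,0,0,0, 0,0,0,0,0,0,0]'
python3 - <<'E'
from h import *
goto(.472,.19,.17,.3735-np.pi/2)
st=env.read_state();im=camera("wrist");cv2.imwrite("pics/w12.png",im);P=pose("wrist",st)
np.save("st12.npy",np.r_[st["position"],st["tcp_rot"]])
print(proj(P,[[.472,.19,.088],[.472,.19,.056]]))
E
```

```text
time_s: 11.22
position: [0.48, 0.1893, 0.1678]
tcp_rot: [-2.592, 1.768, -0.009]
ft_force: [-0.2, -0.5, -0.2]
width: 0.998
time_s: 11.38
position: [0.4789, 0.2024, 0.1665]
tcp_rot: [-2.604, 1.744, -0.004]
ft_force: [0.4, -0.8, -0.3]
width: 0.998
dpos_tool mm [ 8.8 11.1 -3.6] rot [-0.0079  0.002   0.0167] | at [0.4789 0.2024 0.1665] yaw -1.1806 F [ 0.4 -0.8 -0.3] w 0.998 t 11.3833
[[331.5951339  269.50025453]
 [330.08757204 251.06287132]]
```

View pics/w12.png

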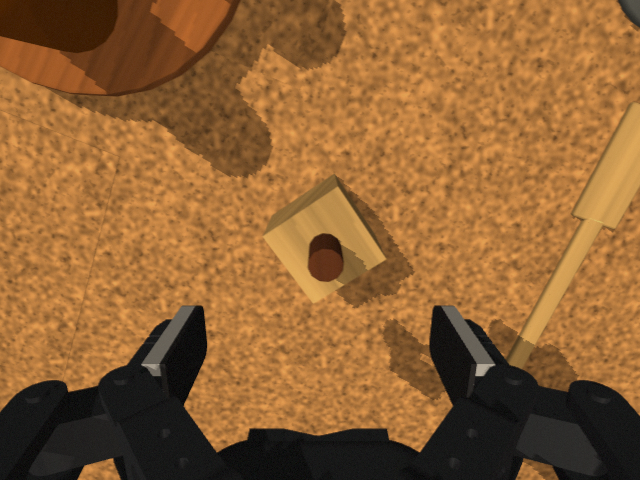

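Run:
```python
from h import *
a=np.load("st12.npy");P=pose("wrist",dict(position=a[:3],tcp_rot=a[3:]))
print(ray(P,325.5,264,.088),np.mean([ray(P,u,v,.056) for u,v in [(337,187),(264,238),(316,302),(386,259)]],0))
goto(.472,.19,.1,.3735-np.pi/2)
```

```text
[0.47385466 0.19470268 0.088     ] [0.47297229 0.19356839 0.056     ]
dpos_tool mm [ 9.7 11.7 66.3] rot [-0.008   0.0031  0.0172] | at [0.4787 0.203  0.1664] yaw -1.1801 F [-0.1  2.   0.6] w 0.998 t 11.4333
```

```bash
python3 -c "
from h import *
goto(.472,.194,.115,.3735-np.pi/2)"
python3 -m jog '[5,7,15,-0.007,0.003,0.017,0, 0,0,20,0,0,0,0, 0,0,15,0,0,0,0, 0,0,0,0,0,0,0, 0,0,0,0,0,0,0]'
python3 - <<'E'
from h import *
goto(.472,.194,.068,.3735-np.pi/2)
st=env.read_state();im=camera("wrist");cv2.imwrite("pics/w13.png",im);P=pose("wrist",st)
np.save("st13.npy",np.r_[st["position"],st["tcp_rot"]])
print(proj(P,[[.472,.194,.088],[.472,.194,.056]]))
E
```

```text
dpos_tool mm [ 5.9 10.1 51.3] rot [-0.008   0.0031  0.0172] | at [0.4787 0.203  0.1664] yaw -1.1801 F [-0.1  2.   0.6] w 0.998 t 11.4333
time_s: 11.85
position: [0.4769, 0.1936, 0.1145]
tcp_rot: [-2.591, 1.774, -0.004]
ft_force: [-0.2, 0.5, 0.2]
width: 1.003
dpos_tool mm [-2.2  4.5 46.5] rot [-0.0022 -0.0012 -0.0036] | at [0.4769 0.1936 0.1145] yaw -1.2009 F [-0.2  0.5  0.2] w 1.003 t 11.85
[[311.35146408 299.42448545]
 [312.22987813 271.77546815]]
```

View pics/w13.png

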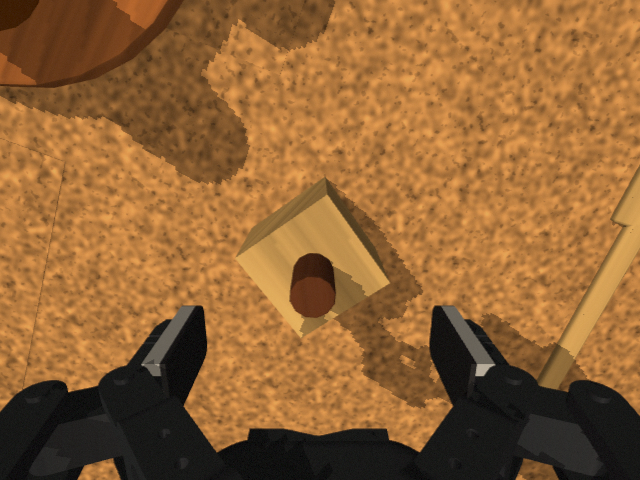

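```bash
python3 -m jog '[-1,3,15,0,0,-0.003,0, -1,1,15,0,0,0,0, 0,0,10,0,0,0,0, 0,0,0,0,0,0,0, 0,0,0,0,0,0,0]'
python3 - <<'E'
from h import *
goto(.4725,.194,.067,.3735-np.pi/2)
E
```

```text
time_s: 12.32
position: [0.4766, 0.1928, 0.0776]
tcp_rot: [-2.585, 1.772, -0.01]
ft_force: [-0.1, -0.7, 0.5]
width: 0.998
dpos_tool mm [-2.6  3.5 10.6] rot [-0.0095 -0.0014 -0.0046] | at [0.4766 0.1928 0.0776] yaw -1.2019 F [-0.1 -0.7  0.5] w 0.998 t 12.3167
```

```bash
python3 -m jog '[-2.5,3.5,0,-0.009,0,-0.004,0, 0,0,0,0,0,0,0, 0,1,5,0,0,0,0, 0,1,5,0,0,0,0, 0,0,0,0,0,0,0, 0,0,0,0,0,0,0]'
python3 - <<'E'
from h import *
goto(.4725,.194,.067,.3735-np.pi/2)
E
```

```text
time_s: 12.82
position: [0.4719, 0.1937, 0.0697]
tcp_rot: [-2.592, 1.769, -0.005]
ft_force: [0.5, -0.7, 0.0]
width: 0.999
dpos_tool mm [-0.  -0.6  2.7] rot [-0.0044 -0.001  -0.0004] | at [0.4719 0.1937 0.0697] yaw -1.1977 F [ 0.5 -0.7  0. ] w 0.999 t 12.8167
```

```bash
python3 -m jog '[0,-0.3,2.5,-0.004,0,0,0.4, 0,0,0,0,0,0,0.6, 0,0,0,0,0,0,0.6, 0,0,0,0,0,0,0.6]'
python3 - <<'E'
from h import *
goto(.4725,.194,.067,.3735-np.pi/2)
st=env.read_state();im=camera("wrist");cv2.imwrite("pics/w14.png",im);P=pose("wrist",st)
print(proj(P,[[.472,.194,.088],[.472,.194,.056]]))
cv2.imwrite("pics/d14.png",camera("side")[170:290,180:300].repeat(5,0).repeat(5,1))
E
```

```text
time_s: 13.15
position: [0.4722, 0.1938, 0.0668]
tcp_rot: [2.594, -1.77, 0.001]
ft_force: [0.3, 0.2, 0.2]
width: 0.455
dpos_tool mm [-0.1 -0.4 -0.2] rot [ 0.0004 -0.0011 -0.0004] | at [0.4722 0.1938 0.0668] yaw -1.1977 F [0.3 0.2 0.2] w 0.455 t 13.15
[[314.72704184 353.48591294]
 [315.2358556  307.6001588 ]]
```

View pics/w14.png

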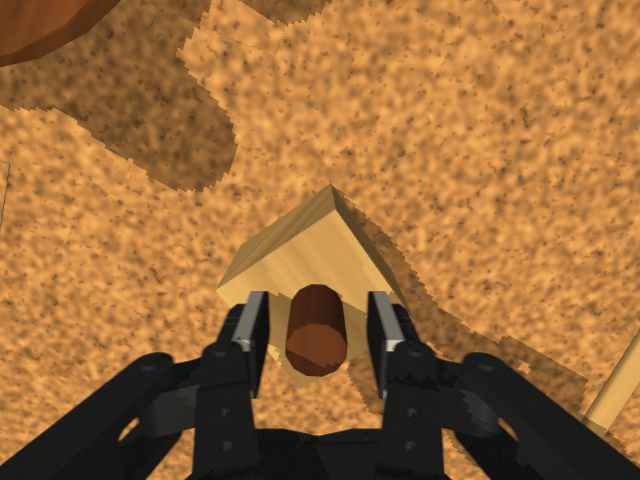

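View pics/d14.png

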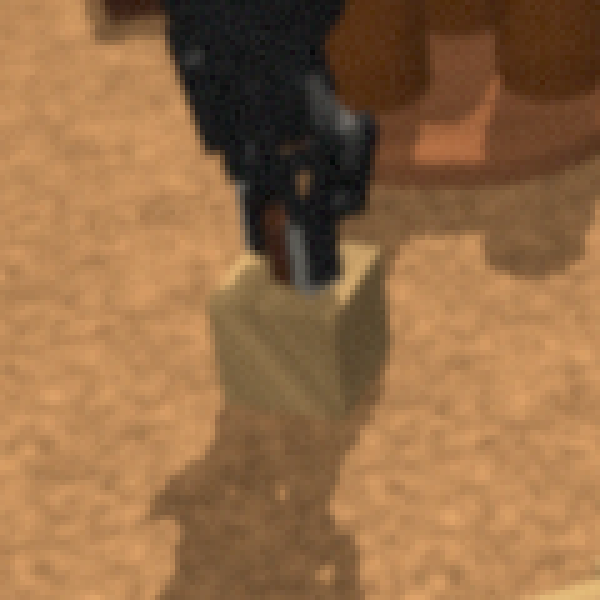

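```bash
python3 -m jog '[0,0,0,0,0,0,0.7, 0,0,0,0,0,0,0.8, 0,0,0,0,0,0,0.9, 0,0,0,0,0,0,0.9, 0,0,0,0,0,0,0.9]' 60
python3 - <<'E'
from h import *
goto(.4725,.194,.067,.3735-np.pi/2)
st=env.read_state();im=camera("wrist");cv2.imwrite("pics/w15.png",im)
np.save("st15.npy",np.r_[st["position"],st["tcp_rot"]])
E
```

```text
time_s: 13.67
position: [0.4722, 0.1938, 0.0672]
tcp_rot: [2.594, -1.771, 0.001]
ft_force: [0.0, -0.1, -1.4]
width: 0.236
dpos_tool mm [-0.1 -0.3  0.2] rot [-0.0001 -0.001  -0.0004] | at [0.4722 0.1938 0.0672] yaw -1.1977 F [ 0.  -0.1 -1.4] w 0.236 t 13.6667
```

View pics/w15.png

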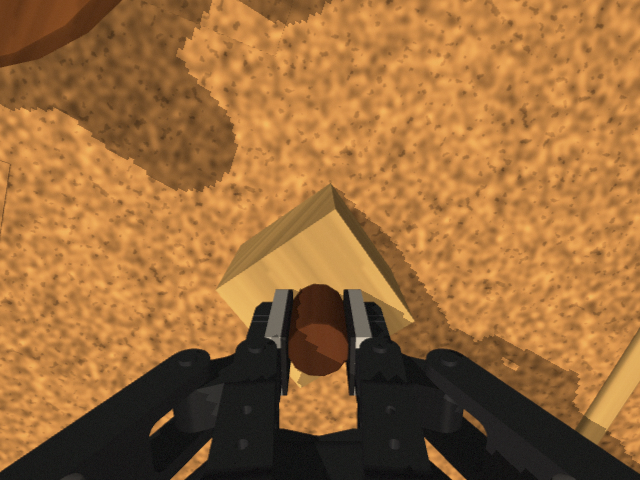

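```bash
python3 -m jog '[0,0,-15,0,0,0,0.9, 0,0,-30,0,0,0,0.9, 0,0,-35,0,0,0,0.9, 0,0,-20,0,0,0,0.9, 0,0,0,0,0,0,0.9]'
python3 -c "
from h import *
goto(.568,-.182,.165,.3735-np.pi/2)"
```

```text
time_s: 14.13
position: [0.4727, 0.1942, 0.1694]
tcp_rot: [2.593, -1.77, 0.001]
ft_force: [1.3, -0.4, -1.3]
width: 0.235
dpos_tool mm [385.1  48.3   5.2] rot [ 0.0016 -0.0017 -0.0006] | at [0.4727 0.1942 0.1694] yaw -1.1979 F [ 1.3 -0.4 -1.3] w 0.235 t 14.1333
```

```bash
python3 -m jog '[25,3,0,0,0,0,0.9, 37,5,0,0,0,0,0.9, 37,5,0,0,0,0,0.9, 37,5,0,0,0,0,0.9, 37,5,0,0,0,0,0.9, 37,5,0,0,0,0,0.9, 37,5,0,0,0,0,0.9, 37,5,0,0,0,0,0.9, 37,5,0,0,0,0,0.9, 34,4,0,0,0,0,0.9]'
python3 -m jog '[10,0,0,0,0,0,0.9, 0,0,0,0,0,0,0.9, 0,0,0,0,0,0,0.9]'
python3 -c "
from h import *
goto(.568,-.182,.165,.3735-np.pi/2)"
```

```text
time_s: 14.97
position: [0.5615, -0.1547, 0.1629]
tcp_rot: [-2.612, 1.741, 0.011]
ft_force: [0.4, 0.4, -1.5]
width: 0.235
time_s: 15.22
position: [0.5642, -0.1749, 0.1598]
tcp_rot: [2.601, -1.757, -0.01]
ft_force: [-0.0, 0.8, -0.5]
width: 0.238
dpos_tool mm [ 8.  -0.9 -5.3] rot [0.0062 0.0039 0.0087] | at [ 0.5642 -0.1749  0.1598] yaw -1.1886 F [-0.   0.8 -0.5] w 0.238 t 15.2167
```

```bash
python3 -m jog '[7,0,12,0.006,0.004,0.008,0.9, 0,0.5,12,0,0,0,0.9, 0,0.5,6,0,0,0,0.9, 0,0,0,0,0,0,0.9, 0,0,0,0,0,0,0.9]'
python3 - <<'E'
from h import *
goto(.568,-.182,.126,.3735-np.pi/2)
im=camera("wrist");cv2.imwrite("pics/w16.png",im)
a=camera("side");b=camera("scene")
crop(a,280,270,400,390,5,"pics/d16.png");crop(b,265,140,345,215,8,"pics/s16.png")
goto(.568,-.182,.126,.3735-np.pi/2)
E
```

```text
time_s: 15.63
position: [0.5648, -0.1726, 0.1272]
tcp_rot: [-2.601, 1.758, 0.008]
ft_force: [0.5, -0.5, 0.3]
width: 0.238
dpos_tool mm [9.9 0.5 1.1] rot [0.0007 0.0058 0.0086] | at [ 0.5648 -0.1726  0.1272] yaw -1.1887 F [ 0.5 -0.5  0.3] w 0.238 t 15.6333
dpos_tool mm [8.8 0.6 1.9] rot [-0.0004  0.0045  0.0079] | at [ 0.5653 -0.1736  0.1279] yaw -1.1894 F [ 0.7 -0.8 -0.2] w 0.237 t 15.7833
```

View pics/w16.png

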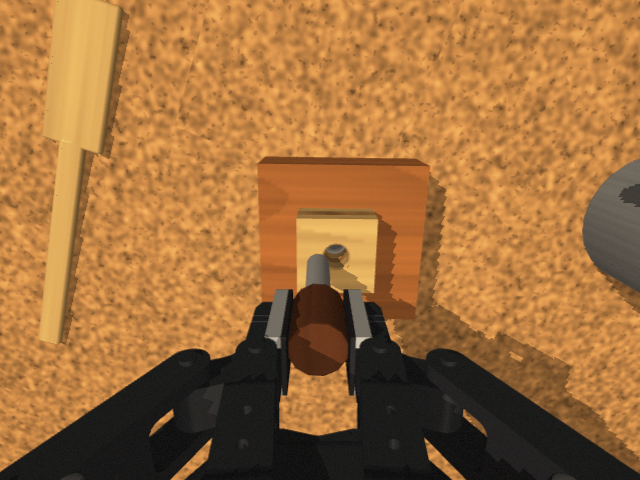

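View pics/d16.png

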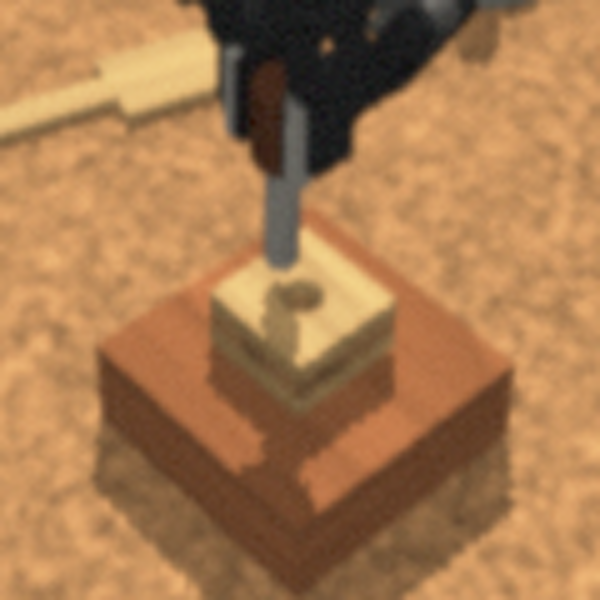

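View pics/s16.png

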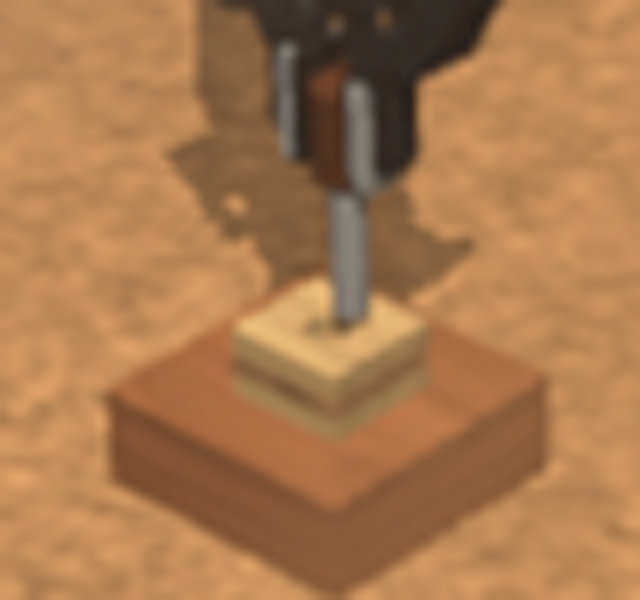

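```bash
python3 -m jog '[8.5,0.6,0,0,0.004,0.008,0.9, 0,0,0,0,0,0,0.9, 0,0,0,0,0,0,0.9, 0,0,0,0,0,0,0.9]'
python3 - <<'E'
from h import *
goto(.568,-.182,.126,.3735-np.pi/2)
im=camera("wrist");cv2.imwrite("pics/w17.png",im)
a=camera("side");b=camera("scene")
crop(a,280,270,400,390,5,"pics/d17.png");crop(b,265,140,345,215,8,"pics/s17.png")
goto(.568,-.182,.126,.3735-np.pi/2)
E
```

```text
time_s: 16.12
position: [0.5692, -0.1828, 0.1297]
tcp_rot: [-2.594, 1.771, -0.005]
ft_force: [0.1, 0.2, -1.0]
width: 0.234
dpos_tool mm [-1.2  0.9  3.7] rot [-0.0029 -0.0022 -0.0008] | at [ 0.5692 -0.1828  0.1297] yaw -1.1981 F [ 0.1  0.2 -1. ] w 0.234 t 16.1167
dpos_tool mm [-0.8  0.8  3.5] rot [-0.0026 -0.0017 -0.0003] | at [ 0.5691 -0.1824  0.1295] yaw -1.1976 F [ 0.6  0.1 -1.5] w 0.235 t 16.2667
```

View pics/d17.png

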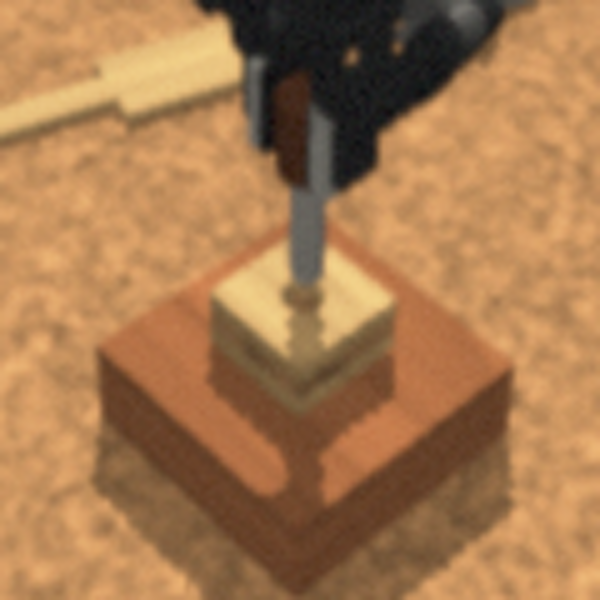

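View pics/s17.png

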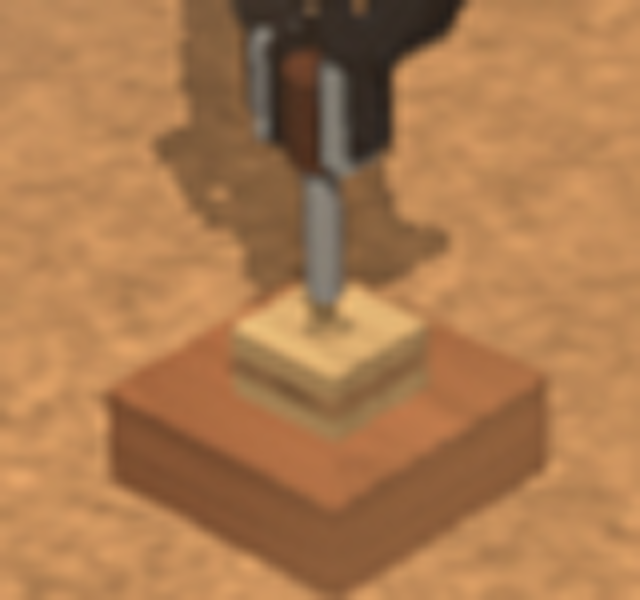

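```bash
python3 -m jog '[-0.7,0.9,3,-0.002,-0.002,0,0.9, 0,0.3,2,0,0,0,0.9, 0,0,0,0,0,0,0.9, 0,0,0,0,0,0,0.9]'
python3 - <<'E'
from h import *
goto(.568,-.182,.119,.3735-np.pi/2)
a=camera("side");b=camera("scene")
crop(a,310,300,370,360,10,"pics/d18.png");crop(b,285,160,325,200,15,"pics/s18.png")
goto(.568,-.182,.119,.3735-np.pi/2)
E
```

```text
time_s: 16.6
position: [0.5673, -0.1819, 0.1238]
tcp_rot: [-2.594, 1.77, 0.001]
ft_force: [0.1, 0.5, -0.5]
width: 0.237
dpos_tool mm [ 0.3 -0.6  4.8] rot [-0.0001  0.0011 -0.0002] | at [ 0.5673 -0.1819  0.1238] yaw -1.1975 F [ 0.1  0.5 -0.5] w 0.237 t 16.6
dpos_tool mm [ 0.3 -0.6  4.9] rot [-0.0002  0.001  -0.0002] | at [ 0.5673 -0.1819  0.1239] yaw -1.1975 F [-0.3  0.4 -0.3] w 0.239 t 16.7
```

View pics/d18.png

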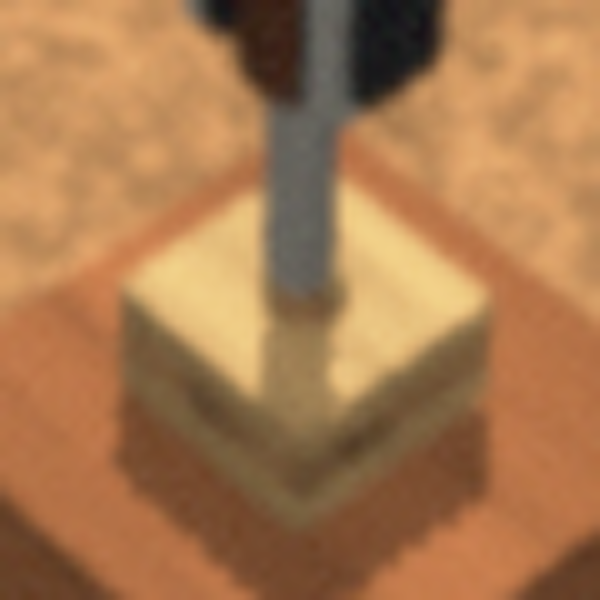

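View pics/s18.png

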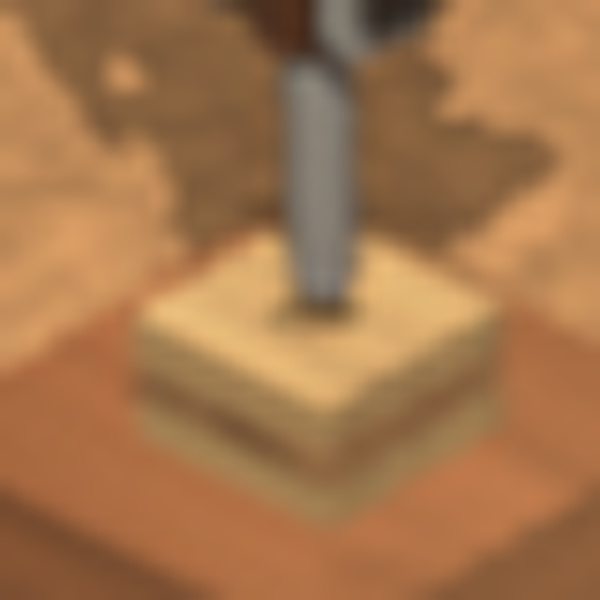

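Run:
```python
from h import *
st=env.read_state()
A=[];
for n in("side","scene"):
    P=pose(n);p0=np.array([.568,-.182,.062]);b=proj(P,p0)[0]
    A.append([(proj(P,p0+np.array(d)*.001)-b)[0,0] for d in([1,0,0],[0,1,0])])
d=np.linalg.solve(np.array(A),[.6,-.6]);print(A,d,totool(np.r_[d,0]/1000))
```

```text
[[np.float64(0.5591732055675038), np.float64(-0.2253219416413117)], [np.float64(-0.3616651155198838), np.float64(0.17135221735668438)]] [-2.26059366 -8.27288896] [ 6.87853737  5.12217088 -0.00803297]
```

```bash
python3 -m jog '[0.2,-1.1,1,0,0,0,0.9, 0,0,2,0,0,0,0.9, 0,0,1.5,0,0,0,0.9, 0,0,0,0,0,0,0.9]'
python3 -c "
from h import *
goto(.568,-.182,.117,.3735-np.pi/2)"
python3 -m jog '[0,0,2,0,0,0,0.9, 0,0,2,0,0,0,0.9, 0,0,0,0,0,0,0.9]'
python3 - <<'E'
from h import *
goto(.568,-.182,.112,.3735-np.pi/2)
a=camera("side");b=camera("scene")
crop(a,310,300,370,360,10,"pics/d19.png");crop(b,285,160,325,200,15,"pics/s19.png")
E
```

```text
time_s: 17.03
position: [0.5688, -0.1816, 0.1191]
tcp_rot: [-2.594, 1.77, 0.0]
ft_force: [-1.4, 0.3, -1.3]
width: 0.235
dpos_tool mm [0.1 0.9 2.1] rot [-0.0006  0.0008 -0.    ] | at [ 0.5688 -0.1816  0.1191] yaw -1.1973 F [-1.4  0.3 -1.3] w 0.235 t 17.0333
time_s: 17.28
position: [0.5688, -0.1816, 0.1146]
tcp_rot: [-2.595, 1.77, 0.001]
ft_force: [-0.7, -0.4, -0.7]
width: 0.238
dpos_tool mm [0.1 0.9 2.6] rot [-0.0005  0.0008  0.    ] | at [ 0.5688 -0.1816  0.1146] yaw -1.1973 F [-0.7 -0.4 -0.7] w 0.238 t 17.2833
```

View pics/d19.png

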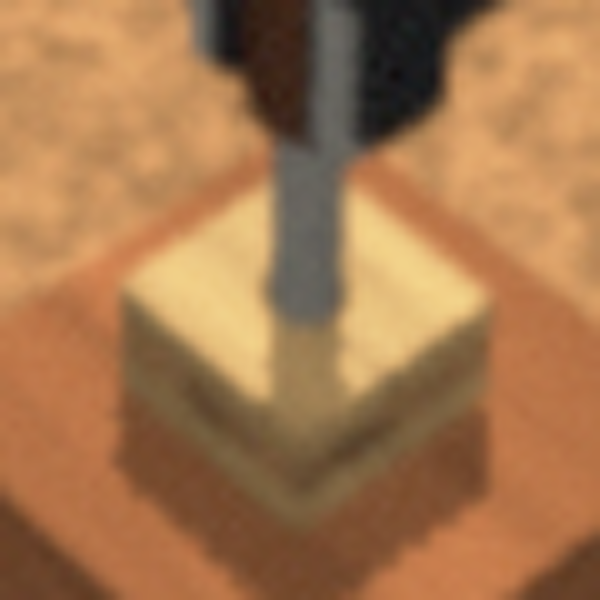

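View pics/s19.png

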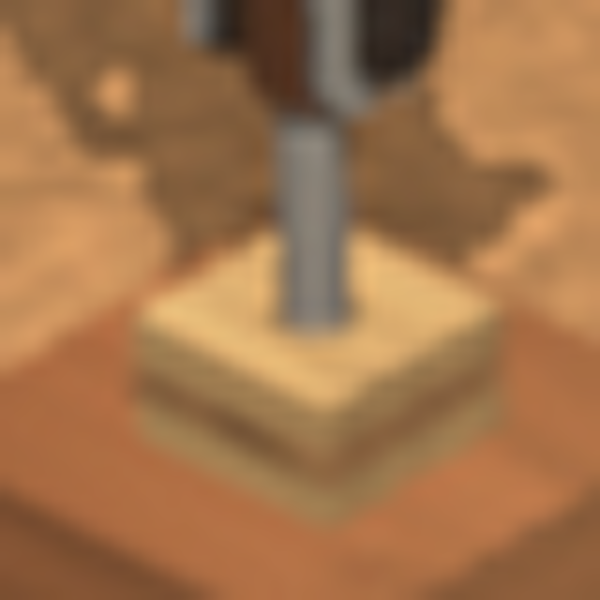

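```bash
for i in 1; do python3 -m jog '[0,0,2.5,0,0,0,0.9, 0,0,2.5,0,0,0,0.9, 0,0,0,0,0,0,0.9]'; done
python3 -m jog '[0,0,2.5,0,0,0,0.9, 0,0,2.5,0,0,0,0.9, 0,0,0,0,0,0,0.9]'
```

```text
time_s: 17.63
position: [0.569, -0.1818, 0.1096]
tcp_rot: [-2.594, 1.77, -0.001]
ft_force: [1.2, -0.3, -0.5]
width: 0.24
time_s: 17.88
position: [0.569, -0.1817, 0.104]
tcp_rot: [-2.594, 1.77, -0.001]
ft_force: [-1.0, -0.3, -0.4]
width: 0.236
```

```bash
python3 -m jog '[0,0,2.5,0,0,0,0.9, 0,0,2.5,0,0,0,0.9, 0,0,0,0,0,0,0.9]'
python3 -c "
from h import *
goto(.5688,-.1816,.089,.3735-np.pi/2)"
```

```text
time_s: 18.13
position: [0.569, -0.1817, 0.0984]
tcp_rot: [-2.594, 1.77, -0.0]
ft_force: [0.7, -0.4, -0.8]
width: 0.238
dpos_tool mm [-0.2  0.1  9.4] rot [-0.001   0.0004 -0.0001] | at [ 0.569  -0.1817  0.0984] yaw -1.1974 F [ 0.7 -0.4 -0.8] w 0.238 t 18.1333
```

```bash
python3 -m jog '[0,0,2,0,0,0,0.9, 0,0,2,0,0,0,0.9, 0,0,0,0,0,0,0.9]'; python3 -m jog '[0,0,1.5,0,0,0,0.9, 0,0,1.5,0,0,0,0.9, 0,0,0,0,0,0,0.9]'; python3 -m jog '[0,0,1.2,0,0,0,0.9, 0,0,1.2,0,0,0,0.9, 0,0,0,0,0,0,0.9]'
```

```text
time_s: 18.38
position: [0.5689, -0.1817, 0.0939]
tcp_rot: [-2.594, 1.77, -0.0]
ft_force: [0.2, 0.6, -0.6]
width: 0.237
time_s: 18.63
position: [0.569, -0.1817, 0.0906]
tcp_rot: [-2.594, 1.77, -0.0]
ft_force: [-0.0, -0.1, -1.1]
width: 0.236
time_s: 18.88
position: [0.5691, -0.1818, 0.088]
tcp_rot: [-2.594, 1.77, -0.0]
ft_force: [0.1, 0.8, 0.4]
width: 0.24
```

```bash
python3 -m jog '[0,0,1,0,0,0,0.9, 0,0,0,0,0,0,0.9]'; python3 -m jog '[0,0,1,0,0,0,0.9, 0,0,0,0,0,0,0.9]';  python3 -m jog '[0,0,1.2,0,0,0,0.9, 0,0,0,0,0,0,0.9]'
```

```text
time_s: 19.05
position: [0.5691, -0.1817, 0.0869]
tcp_rot: [-2.594, 1.77, -0.0]
ft_force: [-1.0, 0.5, -0.5]
width: 0.236
time_s: 19.22
position: [0.5691, -0.1817, 0.0858]
tcp_rot: [-2.594, 1.77, -0.001]
ft_force: [0.2, 0.9, -0.4]
width: 0.237
time_s: 19.38
position: [0.5691, -0.1818, 0.0845]
tcp_rot: [-2.594, 1.77, -0.001]
ft_force: [0.4, 0.2, -0.9]
width: 0.239
```

```bash
python3 -m jog '[0,0,2,0,0,0,0.9, 0,0,2,0,0,0,0.9, 0,0,0,0,0,0,0.9]'; python3 -m jog '[0,0,2,0,0,0,0.9, 0,0,1.5,0,0,0,0.9, 0,0,0,0,0,0,0.9]';  python3 -m jog '[0,0,1.5,0,0,0,0.9, 0,0,0,0,0,0,0.9]'
```

```text
time_s: 19.63
position: [0.5692, -0.1818, 0.0802]
tcp_rot: [-2.594, 1.77, -0.001]
ft_force: [0.2, 0.2, -0.8]
width: 0.242
time_s: 19.88
position: [0.5692, -0.1817, 0.0761]
tcp_rot: [-2.594, 1.77, -0.001]
ft_force: [-0.0, -0.0, -0.7]
width: 0.24
time_s: 20.05
position: [0.5691, -0.1817, 0.0744]
tcp_rot: [-2.594, 1.77, -0.0]
ft_force: [-0.5, -0.4, -0.3]
width: 0.237
```

```bash
python3 -m jog '[0,0,1.2,0,0,0,0.9, 0,0,0,0,0,0,0.9]'; python3 -m jog '[0,0,0.7,0,0,0,0.9, 0,0,0,0,0,0,0.9]';  python3 -m jog '[0,0,0.7,0,0,0,0.9, 0,0,0,0,0,0,0.9]'
```

```text
time_s: 20.22
position: [0.5691, -0.1817, 0.073]
tcp_rot: [-2.594, 1.77, -0.0]
ft_force: [-0.3, -0.6, -1.1]
width: 0.237
time_s: 20.38
position: [0.5691, -0.1818, 0.0723]
tcp_rot: [-2.594, 1.77, -0.001]
ft_force: [0.6, 0.2, -0.4]
width: 0.237
time_s: 20.55
position: [0.5692, -0.1817, 0.0716]
tcp_rot: [-2.594, 1.77, -0.001]
ft_force: [-1.0, -1.1, -0.6]
width: 0.24
```

```bash
python3 -m jog '[0,0,0.5,0,0,0,0.9, 0,0,0,0,0,0,0.9]'; python3 -m jog '[0,0,0,0,0,0,0.7, 0,0,0,0,0,0,0.5, 0,0,0,0,0,0,0.4, 0,0,0,0,0,0,0.4]'
python3 - <<'E'
from h import *
a=camera("side");b=camera("scene")
crop(a,290,280,390,380,6,"pics/d20.png");crop(b,275,150,335,210,10,"pics/s20.png")
E
```

```text
time_s: 20.72
position: [0.5693, -0.1818, 0.0713]
tcp_rot: [-2.594, 1.77, -0.001]
ft_force: [-0.4, -0.3, -0.6]
width: 0.236
time_s: 21.05
position: [0.5695, -0.1819, 0.0715]
tcp_rot: [-2.594, 1.77, -0.002]
ft_force: [-0.2, -0.3, -0.3]
width: 0.601
```

View pics/d20.png

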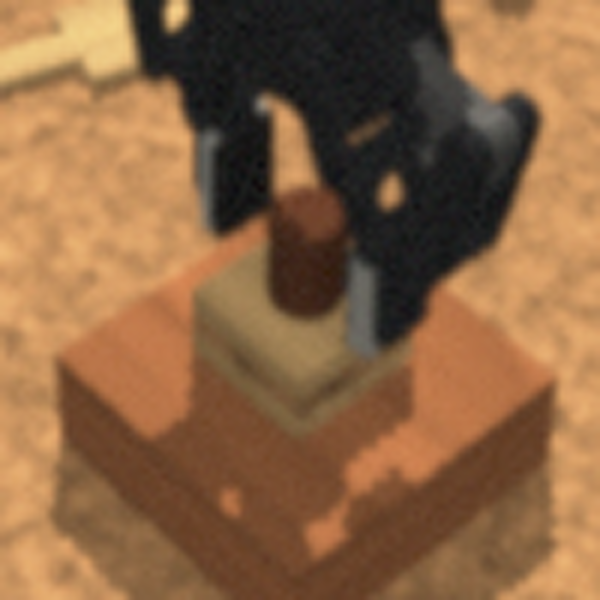

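View pics/s20.png

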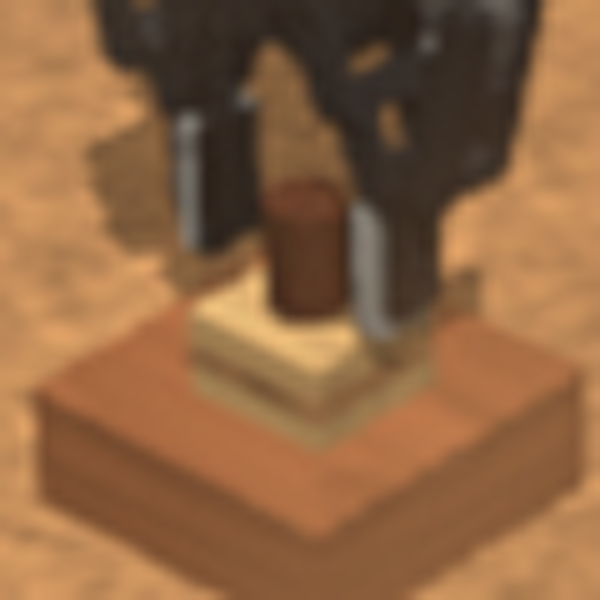

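Knob sits on the top spacer, and the fingers are clear of it. I'll open fully and retreat upward.

```bash
python3 -m jog '[0,0,0,0,0,0,0.1, 0,0,0,0,0,0,0, 0,0,-10,0,0,0,0, 0,0,-30,0,0,0,0, 0,0,-35,0,0,0,0, 0,0,-30,0,0,0,0, 0,0,-20,0,0,0,0, 0,0,0,0,0,0,0, 0,0,0,0,0,0,0, 0,0,0,0,0,0,0]' 20
python3 - <<'E'
from h import *
a=camera("side");b=camera("scene");w=camera("wrist")
crop(a,290,280,390,380,6,"pics/d21.png");crop(b,275,150,335,210,10,"pics/s21.png");cv2.imwrite("pics/w21.png",w)
cv2.imwrite("pics/sf21.png",b)
print(proj(pose("side"),[[.5687,-.1815,z] for z in(.06,.092)]))
E
```

```text
time_s: 21.98
position: [0.5682, -0.1821, 0.2056]
tcp_rot: [-2.594, 1.771, -0.001]
ft_force: [-0.1, 0.4, -0.0]
width: 0.999
[[340.75697973 327.80607424]
 [341.05270961 314.11475794]]
```

View pics/d21.png

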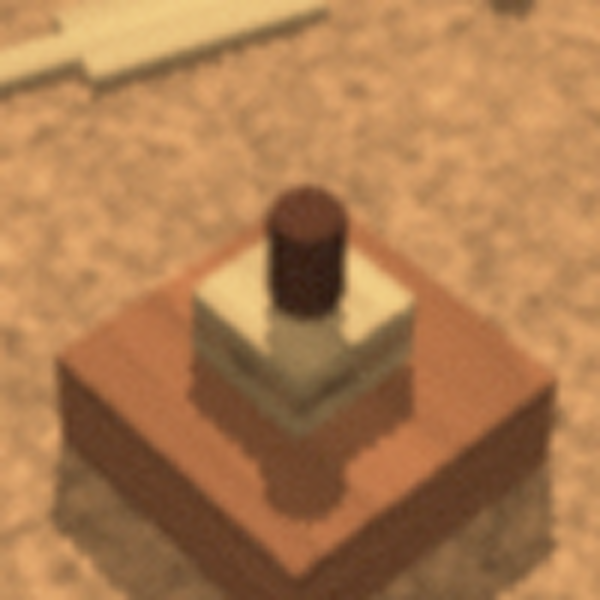

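View pics/s21.png

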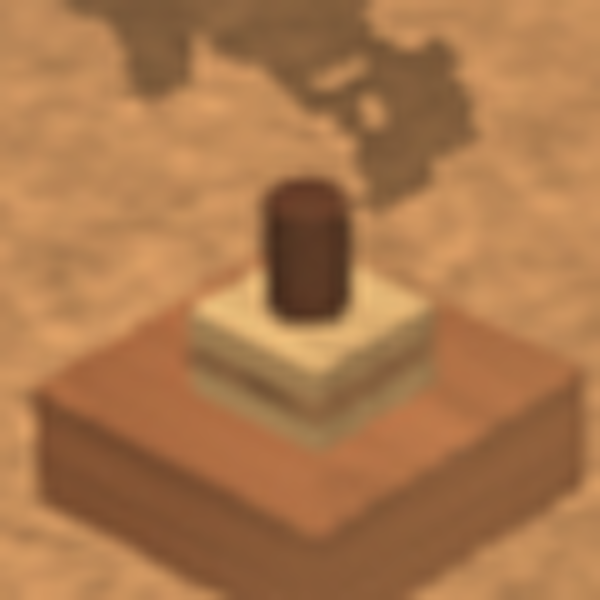

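View pics/w21.png

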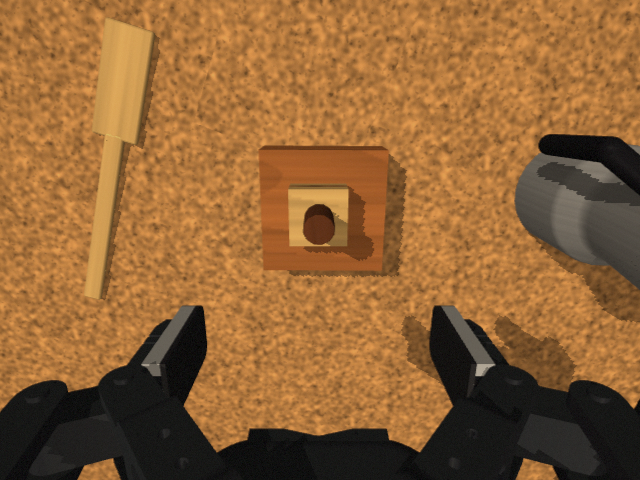

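View pics/sf21.png

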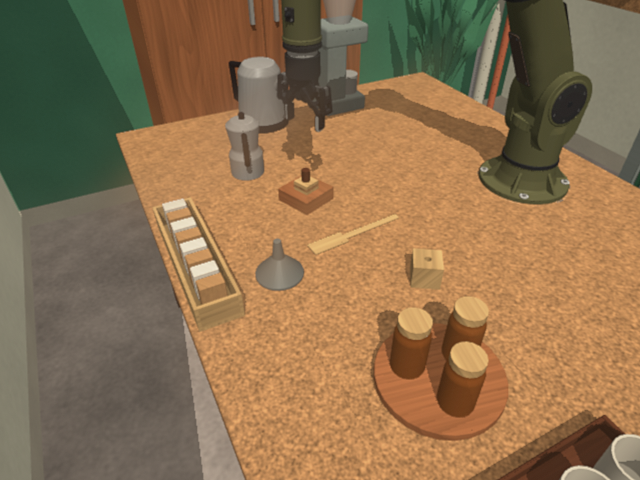

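```bash
python3 -c "
from workcell import ticket
print(ticket.job_done())"
```

```text
the job is handed in; nothing more can be done
None
```

The pivot is together and the job is handed in, at about 22 s of the 72 s allowed. The hand-in reports no verdict, so what follows rests on my own checks.

- **Spacers:** I squeezed the stack square along both sides. A picture from straight above showed the bushing's off-centre hole through the spacers. I gripped the stack again and slid it about 5 mm until the holes lined up; the circles I fitted to the picture agreed to about 0.5 mm.
- **Pin:** It went straight down in small steps with no searching needed. The measured force stayed within about 2 N while the arm was at the foot.
- **Last check:** The pictures show the pin upright, its knob flat on the top spacer over a square, flat stack, and the gripper open and well clear above. The tool height at release puts the tip about 12 mm above the foot's underside, which is fully home. The pot, funnel, paddle and canisters look where they were.
- **Disagreements:** The wrist camera's positions were 1 to 2 mm off the arm's own, so I aligned the parts to each other. One reading was about 2 mm further out because the arm was still drifting; I corrected it before using it.

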